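# Make up the dipstick kit and the smear kit

## Task

Make up the two bench kits from the stock standing beside the trays (not from what stands along the wall): the green tray gets the yellow-lidded specimen cup in its round pocket and the test strip canister in its square pocket; the blue tray gets the violet stain bottle in its large round pocket, the brown oil dropper in its small round pocket and the tally counter in its oblong slot. Seat each one upright on the floor of its pocket, keep everything upright on the way, and leave the red-lidded cup and the petri dish standing where they are.

Things in the scene. Friction and masses are not known exactly. Their poses are not given: they have to be found in the camera images.
- green_tray: Pale green kit tray, fixed, 138 (x) x 78 (y) x 20 mm. Origin: centre of underside; yaw within 0.15 rad of world. Pockets 16 mm deep with dark floor 4 mm above the bench: round, 60 mm across, at x = -34, y = 0 mm (nearer the robot), for the specimen cup; square, 54 x 54 mm, at x = +34, y = 0 mm, for the strip canister.
- blue_tray: Blue kit tray, fixed, 126 x 126 x 20 mm. Origin: centre of underside; yaw within 0.15 rad of world. Pockets 16 mm deep with dark floor 4 mm above the bench, centres in mm: round, 58 across, at x 28, y -28, for the stain bottle; round, 40 across, at x -37, y -31, for the oil dropper; oblong, 64 along x by 40 along y, at x 0, y 36, for the tally counter.
- sample_cup_yellow: Specimen cup with YELLOW screw lid, white wall; stands upright, 60 mm high, wall 45 mm across, lid 49 mm across (from 48 mm up). 30 g. Origin: centre of its underside, z up when standing. Grasp by the lid and the wall under it.
- strip_canister: White test strip canister with a dark green flip cap, shut; stands upright, 93 mm high, body 38 mm across, cap 40 mm across from 78 mm up with a small tab (44 mm over the tab, on its -x side). 45 g. Origin: centre of its underside, z up when standing. The body's axis lies 2 mm to its +x side of the origin. Grasp the body. A like one stands at the wall: not that.
- stain_bottle: Dark violet stain bottle with black cap; stands upright, 94 mm high, body 44 mm across up to 80 mm. 130 g. Origin: centre of its underside, z up when standing. Grasp the body. Stands beside the trays; a like one at the wall is no part of this.
- oil_dropper: Small brown immersion oil dropper bottle with black rubber bulb; stands upright, 86 mm high, body 26 mm across up to 50 mm, collar 19 mm across up to 62 mm. 40 g. Origin: centre of its underside, z up when standing. Grasp the body's upper part.
- tally_counter: Grey tally counter on its foot, plunger up: 26 mm thick (x), 52 mm long (y), 56 mm high with the plunger. Its drum is a disc 45 mm across with flat faces at x = +-13 mm, centred at y = +4, z = 23 mm. 85 g. Grasp across the flat faces, 38 to 46 mm up. Yaw starts within 0.7 rad of world. In the slot its y lies along the tray's x, either way round. Origin: centre of underside.
- sample_cup_red: Specimen cup with RED screw lid, otherwise like the yellow one (60 mm high, 49 mm across). Not in either kit: stays where it is. Origin: centre of its underside, z up when standing. 
- petri_dish: Lidded petri dish with a pink medium, 62 mm across, 15 mm high. Not in either kit: stays where it is. Origin: centre of its underside, z up when standing. 

How it is judged:
By the outcome, as a careful person would: the job done as asked, in the order asked, and still so for the second after the job is handed in, with the robot touching nothing.
It also fails if it takes over 125 s, if anything falls off the work surface, if the arm or the gripper's body presses on something with over 40 N, if the wrist force passes 120 N, or if a joint passes its speed limit or range.

## Robot

A 6-joint arm with a two-finger parallel gripper is mounted at the origin on a cart in front of the work surface, level with it; the furniture and walls round the work are solid. World frame = base frame: x ahead of the robot, y to its left, z up, the work surface at z = 0. Lengths are in m, angles in rad, forces in N, time in s.
With the tool pointing down it reaches from about 0.25 to 0.775 m from the base axis. Payload 4 kg.
Tool frame: the origin (TCP) lies midway between the tips of the shut fingers; the grasp point (between the pads) lies robot.tcp_to_grasp behind it (robot.tcp_to_grasp is the distance from the TCP to the grasp point, in m); y points along the fingers, x is the direction in which the jaws open and shut, and the axes are right-handed (so a half turn about y gives the same grasp; the last joint's range is limited). The gripper opens to 94 mm and grips with 3 to 60 N. Pads are 16 mm wide; open, the fingers measure 119 mm over their backs; the gripper's body (75 mm by 177 mm) begins 78 mm behind the grasp point.
Start: joints at [1.149, 0.087, 1.371, -0, 1.684, -0.103], TCP at [0.172, 0.522, 0.206] pointing down, gripper open.
Joint ranges: [-3.1, 3.1], [-0.76, 2.03], [0.27, 2.55], [-1.08, 4.22], [0.17, 2.65], [-2.57, 2.57]. Speed limits (rad/s): [2.79, 2.79, 3.14, 3.14, 3.14, 3.14].

## Interface

Orientations are given as [roll, pitch, yaw] about the fixed x, y, z axes, in that order (R = Rz(yaw) Ry(pitch) Rx(roll)).
In Python, from bench import robot gives the robot as it stands.
- The arm moves only by the tool arm_command, never from a script. Its argument "series" is text: rows parted by semicolons, each of 7 numbers parted by spaces: the turn, a rotation vector about the tool's x, y, z in rad, then the shift along the tool's x, y, z in m, then the finger opening in m, from 0 to 0.094. A call has 1 to 12 rows; each row shifts and turns the pose as measured when the row begins, along the tool's axes as they then stand; what a row does not reach is not made up. A row lasts 1/10 s, in which the tool goes at most 50 mm and 8.59 degrees, less where a joint would pass 70% of its speed; a pose out of reach is approached as far as the arm can. A call with a gripper value outside its range is refused whole. The fingers move at their own pace and stop on an object; the grip force is fixed at half the most. Time passes only in rows, so rows that do not move let the fingers close. It gives the time, the measured TCP pose, the force and the opening at its end, in the units of the state.
- robot.get_obs(): the state, without advancing time (a new reading comes with each control period).
- robot.snapshot(name): name is "scene" or "top" or "wrist"; returns the picture (400x640x3 uint8, blue, green, red); there is no depth.
- robot.camera_params(name): a dict with "fx", "fy", "cx", "cy" (pixels), "extrinsics" (4x4, takes a point from camera to world coordinates). Camera axes: x right, y up, looking along -z (the intrinsics and any distortion apply to the point x, -y, -z); pixel columns grow to the right and rows downward; lengths in m; the calibration is good to about 2 mm. The wrist camera is an equidistant fisheye: a pixel r from the principal point sees the ray r / f radians off the axis. A picture is of the moment at which its call begins: read the wrist's pose just before it. camera_params takes no time and is no camera call; for the wrist camera it gives the pose at the moment of the call.
- robot.close_job(): hands the job in, once; it reports no verdict.
Trained networks look in the newest picture that a camera, given by its name, has taken for a name from the list of things; names that differ only in an ending like _2 or _b are one class to them, and where a whole thing is asked for, a point or a joint stands for the part that bears it (a point fixed in the world has none). Each returns a list of dicts, best first, with "score" (0 to 1); they miss things now and then, are a little off and sometimes report something else, mostly with a low value. They report only what shows in the picture. A call takes as long as a camera call.
- robot.spot_in(camera, target): "centre" ([x, y, z] in m, in the coordinates of the camera as it stood for that picture, good to about 4 mm: the middle of the surface that is visible of it).
The state is a dict: "time": time; "joint_positions": joint angles; "qvel": joint speeds; "joint_torque": joint torques, N m; "tool_pos": TCP position; "ee_rot": TCP orientation; "wrist_force": force on the tool from outside, world axes, zero at the start; "wrist_torque": the same for the moment, N m; "width": finger opening in m.
Only numpy, scipy, OpenCV 4.12 (cv2) and the standard library are available. Lean on these libraries where they do the work, as an engineer would, in place of code of your own. Each camera call takes 0.05 s, during which the arm holds its last target.

## Working session

There is one attempt and no reset: what is moved stays moved. The work goes in short steps, Python scripts to look and compute and a tool call to move; the robot and the scene stay as the last step left them, time stands still between calls to the robot, and variables do not carry over. Pictures are saved under pics/ and viewed, and the job is handed in when it is done.

Besides the shell and the picture viewer there is one more tool, called after ">>>" in YAML: its name, and indented under it one key for each argument. arm_command: Moves the arm, as the interface text tells. Its arguments: {"type":"object","properties":{"series":{"type":"string"}},"required":["series"]}

```bash
ls; mkdir -p pics
python3 - <<'E'
from bench import robot
import cv2
print(robot.get_obs(), robot.tcp_to_grasp)
for n in ["scene","top","wrist"]:
    cv2.imwrite(f"pics/a_{n}.png",robot.snapshot(n)); p=robot.camera_params(n); print(n,p)
E
```

```text
pics
{'time': 0.0, 'joint_positions': array([ 1.14890984e+00,  8.79425674e-02,  1.37223189e+00,  1.20909458e-05,
        1.68358743e+00, -1.03103822e-01]), 'qvel': array([-0.00071151, -0.00112193,  0.00023308, -0.00045711, -0.00169752,
        0.00042038]), 'joint_torque': array([ 1.02830713e-04, -3.40183282e+01, -3.02424502e+01,  7.19020609e-02,
        3.27360677e-02, -1.60730865e-04]), 'tool_pos': array([0.17215603, 0.52179372, 0.20432232]), 'ee_rot': array([-1.57056111,  0.00215647,  1.25201526]), 'wrist_force': array([-0.15787123,  0.11564221,  0.35431848]), 'wrist_torque': array([-0.00450786, -0.02540791, -0.00536169]), 'width': 0.09367530137892006} 0.0188
scene {'fx': 473.1647709983686, 'fy': 473.1647709983686, 'cx': 313.22722303289197, 'cy': 194.6405759776309, 'extrinsics': array([[ 0.74967148,  0.3188647 , -0.57992928,  0.04071122],
       [-0.66175822,  0.35019246, -0.66290368, -0.2709401 ],
       [-0.00828973,  0.88073296,  0.47354064,  0.46169243],
       [ 0.        ,  0.        ,  0.        ,  1.        ]])}
top {'fx': 365.2621974266056, 'fy': 365.2621974266056, 'cx': 322.3098605636969, 'cy': 207.57544439095952, 'extrinsics': array([[ 0.0049627 ,  0.9920832 , -0.12548428,  0.46734436],
       [-0.99997506,  0.00555404,  0.00436302,  0.34060356],
       [ 0.00502542,  0.1254595 ,  0.99208601,  0.86956596],
       [ 0.        ,  0.        ,  0.        ,  1.        ]])}
wrist {'fx': 309.70691628693146, 'fy': 309.70691628693146, 'cx': 325.6693927970461, 'cy': 201.00990827386664, 'extrinsics': array([[ 0.31310368, -0.91625565, -0.24988333,  0.10026971],
       [ 0.94971712,  0.30155464,  0.08427447,  0.54561719],
       [-0.00186348, -0.26370512,  0.96460154,  0.38523299],
       [ 0.        ,  0.        ,  0.        ,  1.        ]])}
```

View pics/a_top.png

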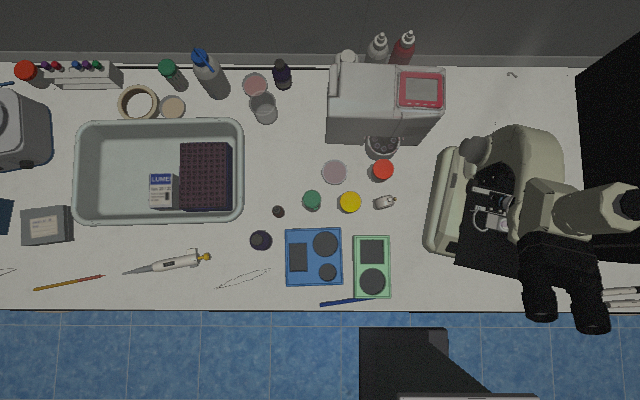

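View pics/a_scene.png

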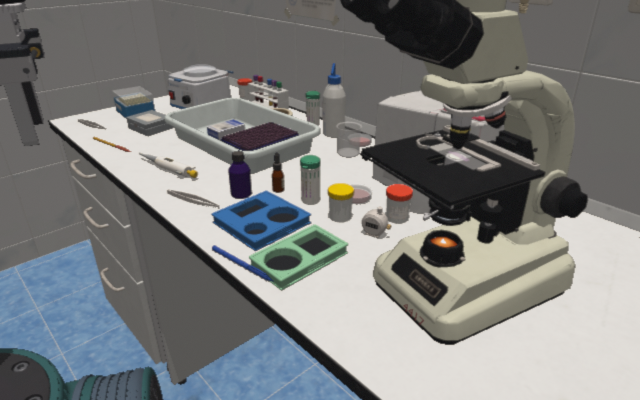

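View pics/a_wrist.png

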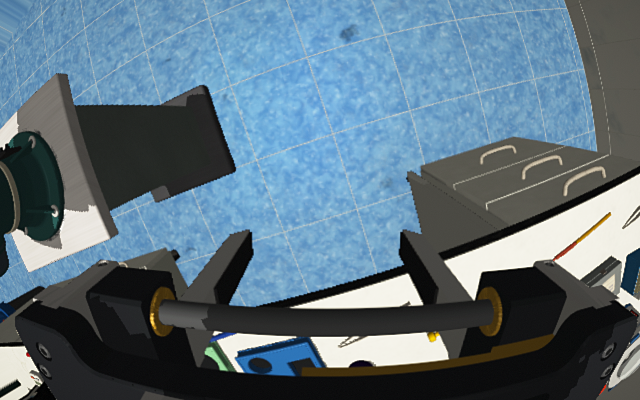

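```bash
cat > h.py <<'E'
from bench import robot
import numpy as np, cv2
def ray(n,u,v,P=None):
    P=P or robot.camera_params(n); E=P["extrinsics"]
    x=(u-P["cx"])/P["fx"]; y=(v-P["cy"])/P["fy"]
    if n=="wrist":
        r=np.hypot(x,y); s=np.sinc(r/np.pi); d=np.array([x*s,-y*s,-np.cos(r)])
    else: d=np.array([x,-y,-1.])
    return E[:3,3],E[:3,:3]@d
def pix2w(n,u,v,z,P=None):
    o,d=ray(n,u,v,P); return o+d*(z-o[2])/d[2]
def w2pix(n,p,P=None):
    P=P or robot.camera_params(n); E=P["extrinsics"]
    q=E[:3,:3].T@(np.asarray(p)-E[:3,3]); x,y,z=q[0],-q[1],-q[2]
    if n=="wrist":
        h=np.hypot(x,y); r=np.arctan2(h,z); return np.array([P["cx"]+P["fx"]*r*x/h,P["cy"]+P["fy"]*r*y/h])
    return np.array([P["cx"]+P["fx"]*x/z,P["cy"]+P["fy"]*y/z])
E
python3 - <<'E'
from h import *
np.set_printoptions(precision=4,suppress=True)
for n in ["top","scene"]:
    robot.snapshot(n); P=robot.camera_params(n); E=P["extrinsics"]
    for t in ["green_tray","blue_tray","sample_cup_yellow","strip_canister","stain_bottle","oil_dropper","tally_counter","sample_cup_red","petri_dish"]:
        for r in robot.spot_in(n,t):
            w=E[:3,:3]@r["centre"]+E[:3,3]; print(n,t,round(r["score"],2),w,w2pix(n,w,P).round())
print(robot.get_obs()["time"])
im=robot.snapshot("top"); c=im[140:320,220:420]; cv2.imwrite("pics/b.png",cv2.resize(c,None,fx=4,fy=4,interpolation=cv2.INTER_CUBIC)[:600])
cv2.imwrite("pics/b2.png",cv2.resize(im[210:310,270:400],None,fx=6,fy=6,interpolation=cv2.INTER_CUBIC))
E
```

```text
top green_tray 0.83 [0.4338 0.2217 0.0192] [372. 269.]
top blue_tray 0.74 [0.4632 0.357  0.0244] [313. 256.]
top sample_cup_yellow 0.86 [0.5802 0.2687 0.0609] [353. 203.]
top sample_cup_yellow 0.33 [0.4981 0.4691 0.0669] [262. 239.]
top strip_canister 0.53 [0.5827 0.3614 0.0934] [311. 200.]
top stain_bottle 0.89 [0.4966 0.469  0.0671] [262. 240.]
top stain_bottle 0.39 [0.5808 0.2746 0.0601] [350. 203.]
top tally_counter 0.53 [0.5835 0.1986 0.0405] [383. 203.]
top tally_counter 0.23 [0.6547 0.2028 0.0611] [382. 171.]
top sample_cup_red 0.69 [0.6567 0.2036 0.0615] [382. 170.]
top petri_dish 0.56 [0.6626 0.3079 0.0128] [335. 172.]
scene green_tray 0.56 [0.4347 0.2215 0.0139] [297. 254.]
scene green_tray 0.27 [0.5605 0.4333 0.0402] [278. 175.]
scene blue_tray 0.84 [0.4494 0.3495 0.0139] [258. 220.]
scene sample_cup_yellow 0.95 [0.5728 0.2634 0.0486] [340. 198.]
scene strip_canister 0.58 [0.5729 0.3474 0.0597] [310. 178.]
scene oil_dropper 0.72 [0.5625 0.4323 0.0397] [279. 175.]
scene tally_counter 0.86 [0.5796 0.1848 0.0299] [374. 223.]
scene sample_cup_red 0.73 [0.6482 0.1866 0.0455] [400. 202.]
scene petri_dish 0.81 [0.6601 0.2926 0.0167] [361. 193.]
1.15
```

View pics/b.png

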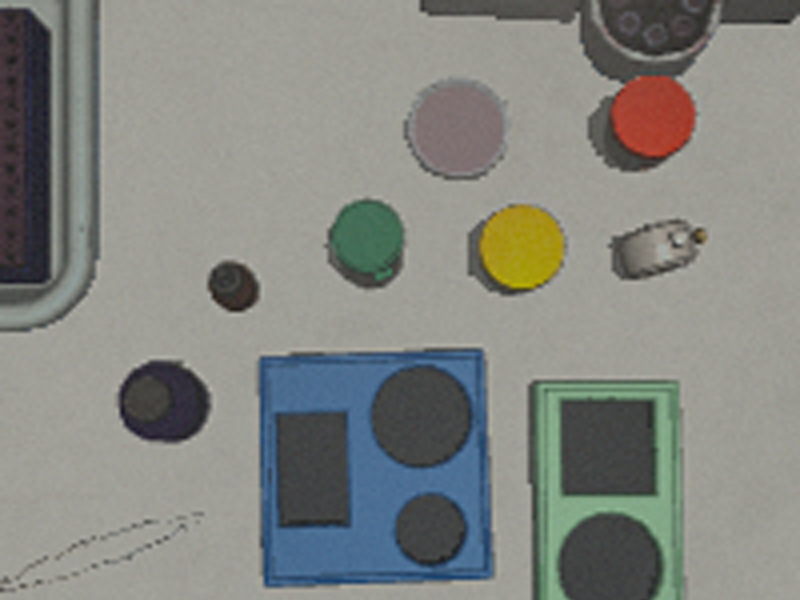

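View pics/b2.png

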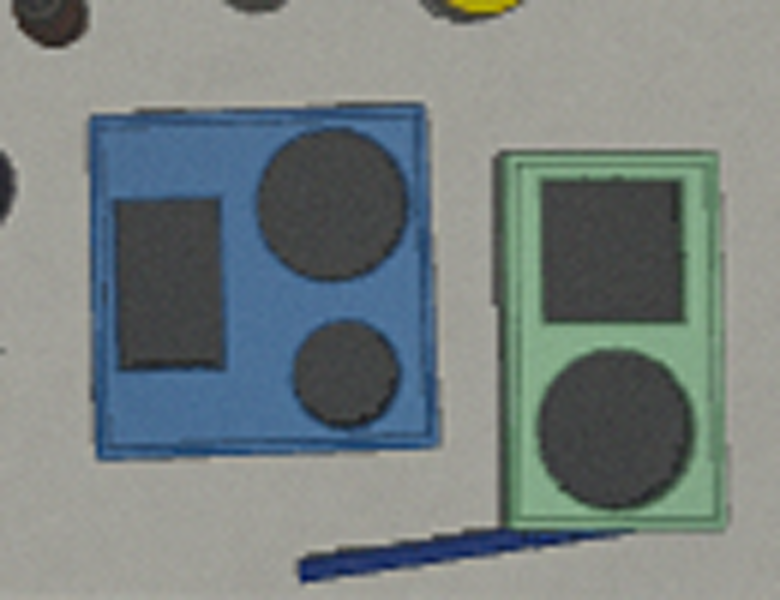

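Run:
```python
from h import *
np.set_printoptions(precision=4,suppress=True)
im=robot.snapshot("top"); P=robot.camera_params("top")
hsv=cv2.cvtColor(im,cv2.COLOR_BGR2HSV)
def seg(m,lo=40):
    n,l,s,c=cv2.connectedComponentsWithStats(m.astype(np.uint8))
    return [(c[i]+0.0,s[i]) for i in range(1,n) if s[i][4]>lo and 220<c[i][0]<420 and 150<c[i][1]<305]
H,S,V=[hsv[...,i].astype(int) for i in range(3)]
for nm,m,zs in [("dark",(V<95)&(S<90),(.02,.004)),("yellow",(H>20)&(H<35)&(S>150),(.06,)),("red",((H<8)|(H>172))&(S>150),(.06,)),("greencap",(H>60)&(H<90)&(S>90)&(V<150),(.093,)),("blue",(H>98)&(H<118)&(S>100),(.02,)),("green",(H>50)&(H<85)&(S>40)&(V>140),(.02,))]:
    for c,s in seg(m): print(nm,c,s,*[pix2w("top",*c,z,P)[:2] for z in zs])
for q in [(260,240),(278,211),(312,200),(385,202)]: print(im[q[1],q[0]],hsv[q[1],q[0]])
def crop(n,x,y,w,h,k,f):
    i=robot.snapshot(n); cv2.imwrite(f,cv2.resize(i[y:y+h,x:x+w],None,fx=k,fy=k,interpolation=cv2.INTER_CUBIC))
crop("top",240,190,80,70,10*0.8,"pics/c1.png"); crop("top",365,185,50,37,16,"pics/c2.png")
crop("scene",210,140,220,140,3.6,"pics/c3.png")
```

```text
dark [243.1154 155.4615] [243 135   2  46  52] [0.699  0.5264] [0.7034 0.5299]
dark [373.0762 175.9333] [367 165  18  18 105] [0.6511 0.2168] [0.6546 0.2145]
dark [340.4364 206.2545] [337 195  13  19  55] [0.5782 0.2944] [0.5803 0.2935]
dark [377.2206 204.1912] [372 196  18  14  68] [0.5835 0.2079] [0.5857 0.2054]
dark [311.0145 207.4058] [302 202  18  10  69] [0.5751 0.3633] [0.5771 0.3638]
dark [277.9487 211.3504] [272 206  13  12 117] [0.5653 0.4406] [0.5672 0.4425]
dark [260.4329 240.1205] [250 230  23  21 365] [0.498  0.4798] [0.4986 0.4824]
dark [324.7568 243.7588] [313 232  25  25 481] [0.4904 0.3308] [0.4908 0.3306]
dark [352.7931 267.3017] [347 235   8  64 116] [0.4369 0.2661] [0.4363 0.2647]
dark [371.6011 251.4323] [360 240  24  24 569] [0.4733 0.2225] [0.4734 0.2202]
dark [297.9237 256.6716] [289 243  18  28 472] [0.4604 0.3925] [0.4603 0.3935]
dark [327.1087 271.9304] [319 264  17  17 230] [0.4261 0.3251] [0.4253 0.3248]
dark [372.1172 281.3553] [360 268  26  27 546] [0.4053 0.2221] [0.4042 0.2199]
yellow [349.9327 201.3684] [340 191  21  21 342] [0.5841 0.2752]
red [382.7143 168.5466] [373 159  20  20 322] [0.6597 0.2006]
greencap [311.4536 199.0412] [303 191  17  19 194] [0.5839 0.3606]
blue [312.2977 258.0045] [ 285  228   58   59 2012] [0.4576 0.3594]
blue [340.8514 301.6284] [320 298  49   9 148] [0.3597 0.2937]
green [371.5222 265.6177] [355 236  36  60 722] [0.4409 0.223 ]
green [376.3043 295.8043] [355 287  36  11  46] [0.373  0.2129]
[62 64 66] [15 15 66]
[71 73 75] [15 14 75]
[ 87 112  70] [ 72  96 112]
[166 170 164] [ 70   9 170]
```

View pics/c1.png

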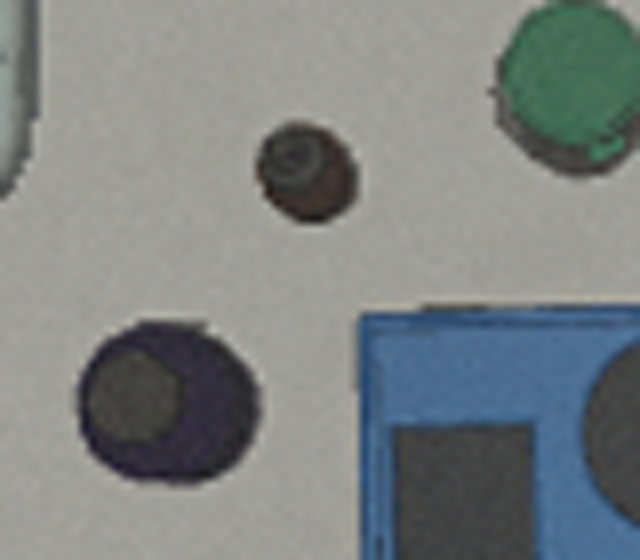

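View pics/c2.png

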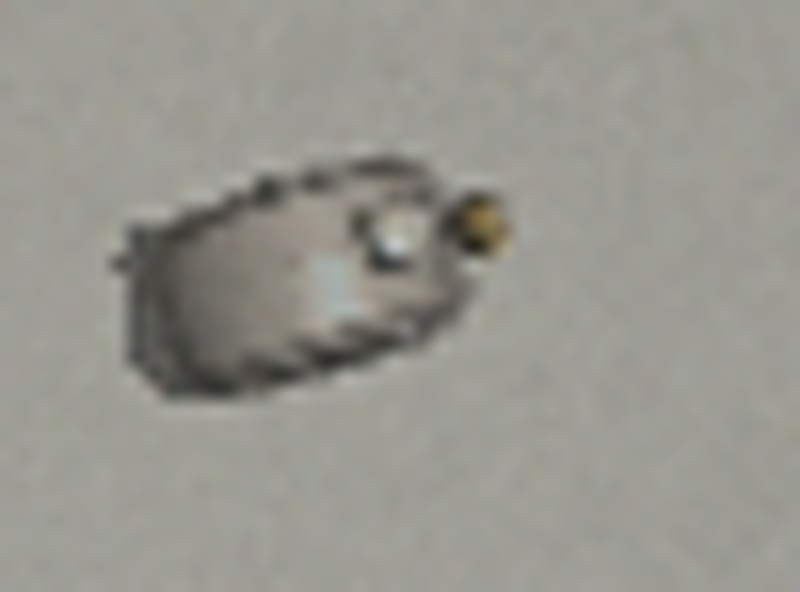

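View pics/c3.png

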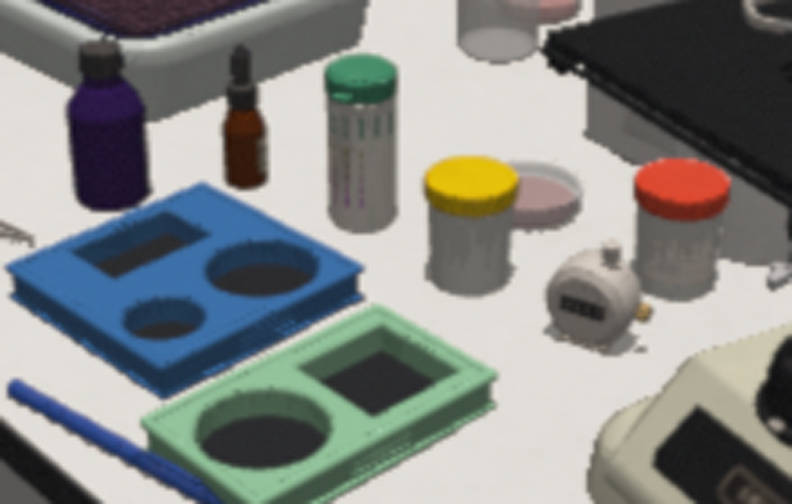

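Run:
```python
from h import *
np.set_printoptions(precision=4,suppress=True)
P=robot.camera_params("top")
def c(k,ox,oy,x,y): return ((x+.5)/k-.5+ox,(y+.5)/k-.5+oy)
for nm,q,z in [("can",c(4,220,140,368,235),.093),("stain cap",c(8,240,190,132,396),.094),("drop",c(8,240,190,296,158),.086),("plunger",c(16,365,185,395,235),.056),("knob",c(16,365,185,485,222),.023)]:
    print(nm,q,pix2w("top",*q,z,P))
i=robot.snapshot("scene");t=robot.snapshot("top")
T={"can":(.5855,.3605,.019,.078),"yel":(.5841,.2752,.0245,.06),"stain":(.4975,.476,.022,.08),"drop":(.5635,.4405,.013,.05)}
tal=(.586,.2,.3)
k=4
def draw(im,n,x0,y0,w,h,f):
    o=cv2.resize(im[y0:y0+h,x0:x0+w],None,fx=k,fy=k,interpolation=cv2.INTER_CUBIC); P=robot.camera_params(n)
    def pl(pts,col):
        q=np.array([(w2pix(n,p,P)-[x0,y0]+.5)*k-.5 for p in pts]); cv2.polylines(o,[q.round().astype(int)],True,col,1)
    a=np.linspace(0,6.28,40)
    for x,y,r,z in T.values():
        for zz in (0,z): pl([(x+r*np.cos(b),y+r*np.sin(b),zz) for b in a],(0,255,0))
    x,y,th=tal;R=np.array([[np.cos(th),-np.sin(th)],[np.sin(th),np.cos(th)]])
    for s in (-.013,.013): pl([(*(np.array([x,y])+R@[s,.004+.0225*np.cos(b)]),.023+.0225*np.sin(b)) for b in a],(0,0,255))
    for (cx,cy,yw,pk) in [(.4616,.3574,.04,[(28,-28,29),(-37,-31,20),(0,36,(32,20))]),(.4390,.2211,.005,[(-34,0,30),(34,0,(27,27))])]:
        Rr=np.array([[np.cos(yw),-np.sin(yw)],[np.sin(yw),np.cos(yw)]])
        for px,py,r in pk:
            for z in (.004,.02):
                L=[(px+r*np.cos(b),py+r*np.sin(b)) for b in a] if not isinstance(r,tuple) else [(px+u*r[0],py+v*r[1]) for u,v in((-1,-1),(1,-1),(1,1),(-1,1))]
                pl([(*(np.array([cx,cy])+Rr@np.array(l)/1000),z) for l in L],(255,255,0) if z>.01 else (255,0,255))
    cv2.imwrite(f,o)
draw(t,"top",240,160,180,145,"pics/d1.png"); draw(i,"scene",220,140,200,150,"pics/d2.png")
```

```text
can (311.625, 198.375) [0.5854 0.3603 0.093 ]
stain cap (256.0625, 239.0625) [0.4975 0.477  0.094 ]
drop (276.5625, 209.3125) [0.5621 0.4359 0.086 ]
plunger (389.21875, 199.21875) [0.5901 0.1863 0.056 ]
knob (394.84375, 198.40625) [0.5971 0.1668 0.023 ]
```

View pics/d1.png

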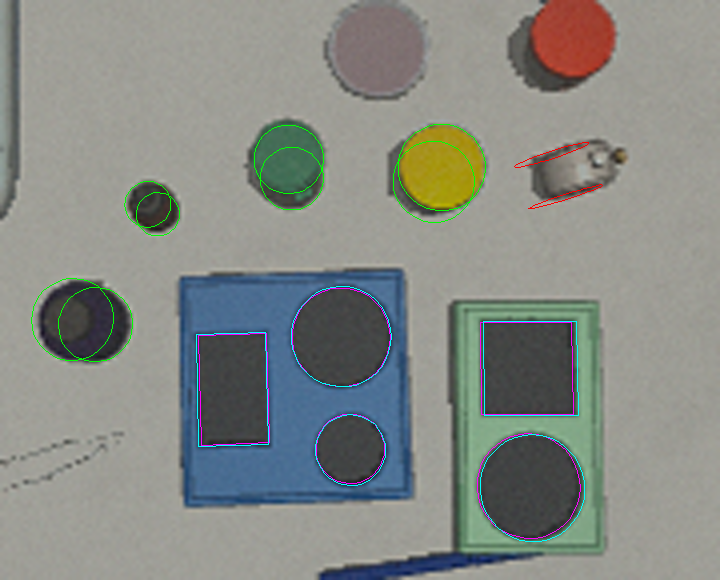

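View pics/d2.png

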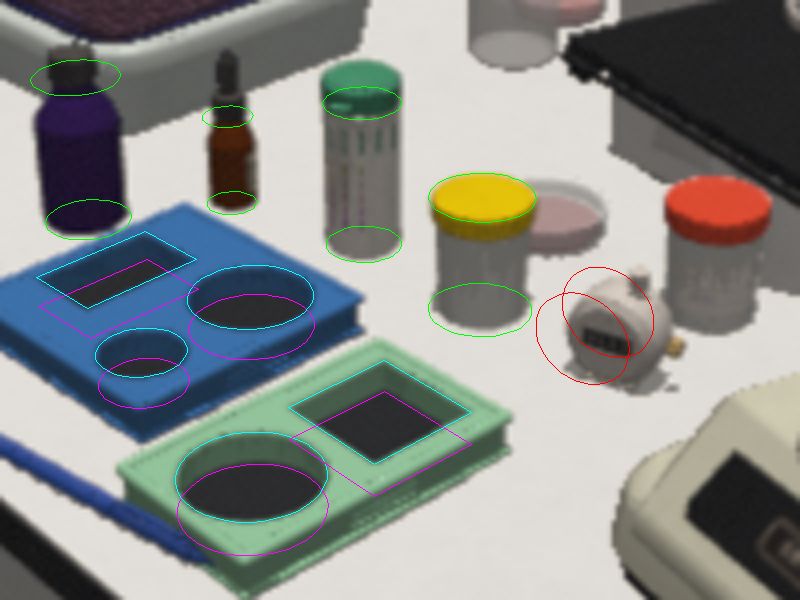

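```bash
cat >> h.py <<'E'
from scipy.spatial.transform import Rotation as Ro
def go(x,y,z,yaw=None):
    o=robot.get_obs(); R=Ro.from_euler("xyz",o["ee_rot"])
    p=np.array(o["tool_pos"]); d=np.array([x,y,z])-p
    print("t",round(o["time"],2),"p",p.round(4),"rpy",np.round(o["ee_rot"],4),"w",round(o["width"],4),"F",np.round(o["wrist_force"],1))
    if yaw is not None:
        T=Ro.from_euler("xyz",[-np.pi/2,0,yaw]); rv=(R.inv()*T).as_rotvec()
        print("turn",rv.round(4)," shift if turned first",T.inv().apply(d).round(4))
    print("shift now",R.inv().apply(d).round(4),"dist",round(np.linalg.norm(d),3))
E
python3 -c "
from h import *
go(.584,.275,.2)"
```

```text
t 1.5 p [0.1724 0.5223 0.2055] rpy [-1.5708e+00 -1.0000e-04  1.2520e+00] w 0.0942 F [-0.1  0.4  0.4]
shift now [-0.1058  0.0055 -0.4684] dist 0.48
```

>>> arm_command:
  series: "0 0 0 -0.004 0 -0.02 0.066; 0 0 0 -0.008 0 -0.036 0.066; 0 0 0 -0.01 0 -0.044 0.066; 0 0 0 -0.01 0 -0.044 0.066; 0 0 0 -0.01 0 -0.044 0.066; 0 0 0 -0.01 0 -0.044 0.066; 0 0 0 -0.01 0 -0.044 0.066; 0 0 0 -0.01 0 -0.044 0.066; 0 0 0 -0.01 0 -0.044 0.066; 0 0 0 -0.01 0 -0.044 0.066; 0 0 0 -0.005 0 -0.025 0.066; 0 0 0 0 0 0 0.066"

```text
time: 2.7
tool_pos: [0.5678, 0.2876, 0.204]
ee_rot: [-1.57, -0.003, 1.257]
wrist_force: [-0.8, -0.2, -0.4]
width: 0.0657
```

```bash
python3 -c "
from h import *
go(.584,.275,.031)
cv2.imwrite('pics/e1.png',robot.snapshot('wrist'))"
```

```text
t 2.7 p [0.5678 0.2876 0.204 ] rpy [-1.5705 -0.0026  1.2575] w 0.0657 F [-0.8 -0.2 -0.4]
shift now [-0.0074  0.173  -0.0194] dist 0.174
```

View pics/e1.png

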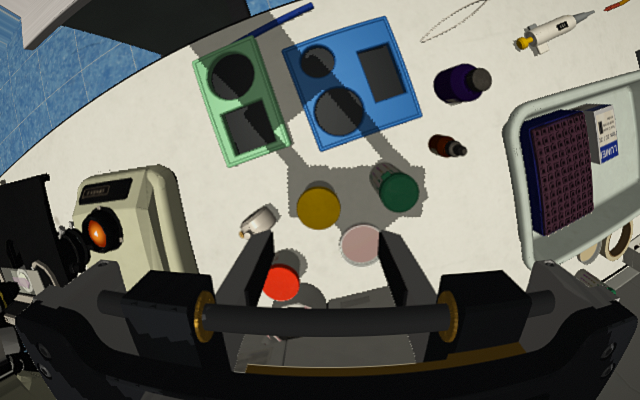

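```bash
python3 -c "
from h import *
for n,q,z in [('y',(318,208),.06),('can',(398,191),.093),('red',(281,282),.06),('blueSm',(317,61),.012),('green round',(231,76),.012)]: print(n,pix2w('wrist',*q,z).round(4))"
```

```text
y [0.5837 0.2741 0.06  ]
can [0.5823 0.3583 0.093 ]
red [0.6587 0.202  0.06  ]
blueSm [0.4245 0.3236 0.012 ]
green round [0.4054 0.2193 0.012 ]
```

>>> arm_command:
  series: "0 0 0 -0.004 0.02 -0.01 0.066; 0 0 0 -0.0035 0.03 -0.0095 0.066; 0 0 0 0 0.035 0 0.066; 0 0 0 0 0.015 0 0.066; 0 0 0 0 0 0 0.066"

```text
time: 3.25
tool_pos: [0.579, 0.2812, 0.1042]
ee_rot: [-1.57, -0.008, 1.265]
wrist_force: [-0.2, -0.4, 0.5]
width: 0.0657
```

```bash
python3 -c "
from h import *
go(.584,.275,.031)"
```

```text
t 3.25 p [0.579  0.2812 0.1042] rpy [-1.5703 -0.0079  1.2653] w 0.0657 F [-0.2 -0.4  0.5]
shift now [-0.005   0.0731 -0.0067] dist 0.074
```

>>> arm_command:
  series: "0 0 0.008 -0.005 0 -0.007 0.066; 0 0 0 -0.001 0.02 -0.001 0.066; 0 0 0 0 0.025 0 0.066; 0 0 0 0 0.012 0 0.066; 0 0 0 0 0 0 0.066"

```text
time: 3.75
tool_pos: [0.5874, 0.2765, 0.0545]
ee_rot: [-1.58, -0.007, 1.271]
wrist_force: [0.6, 0.4, -0.4]
width: 0.0659
```

```bash
python3 -c "
from h import *
go(.584,.275,.031,1.265)"
```

```text
t 3.75 p [0.5874 0.2765 0.0545] rpy [-1.5804 -0.0065  1.2706] w 0.0659 F [ 0.6  0.4 -0.4]
turn [0.0096 0.0056 0.0066]  shift if turned first [-0.0025  0.0235  0.0027]
shift now [-0.0026  0.0234  0.003 ] dist 0.024
```

>>> arm_command:
  series: "0.0096 0.0056 0.0066 -0.002 0.015 0.002 0.066; 0 0 0 0 0.012 0 0.066; 0 0 0 0 0.003 0 0.066; 0 0 0 0 0 0 0.066"

```text
time: 4.15
tool_pos: [0.5871, 0.2762, 0.0262]
ee_rot: [-1.575, -0.003, 1.265]
wrist_force: [-0.2, 1.1, -0.5]
width: 0.0659
```

```bash
python3 -c "
from h import *
go(.584,.275,.031,1.265)"
```

```text
t 4.15 p [0.5871 0.2762 0.0262] rpy [-1.5749 -0.003   1.2649] w 0.0659 F [-0.2  1.1 -0.5]
turn [ 0.0041 -0.0001  0.003 ]  shift if turned first [-0.002  -0.0048  0.0026]
shift now [-0.002  -0.0048  0.0026] dist 0.006
```

>>> arm_command:
  series: "0.004 0 0.003 -0.002 -0.004 0.003 0.066; 0 0 0 0 0 0 0.03; 0 0 0 0 0 0 0.03; 0 0 0 0 0 0 0.03; 0 0 0 0 0 0 0.03"

```text
time: 4.65
tool_pos: [0.5843, 0.2754, 0.0325]
ee_rot: [-1.573, -0.002, 1.265]
wrist_force: [-0.1, -0.6, 1.1]
width: 0.0482
```

```bash
python3 -c "
from h import *
go(.4047,.221,.2,1.265)
cv2.imwrite('pics/e2.png',robot.snapshot('wrist'))"
```

```text
t 4.65 p [0.5843 0.2754 0.0325] rpy [-1.5729 -0.0016  1.2649] w 0.0482 F [-0.1 -0.6  1.1]
turn [ 0.0021 -0.0001  0.0016]  shift if turned first [-0.1059 -0.1675  0.1549]
shift now [-0.1057 -0.168   0.1545] dist 0.252
```

View pics/e2.png

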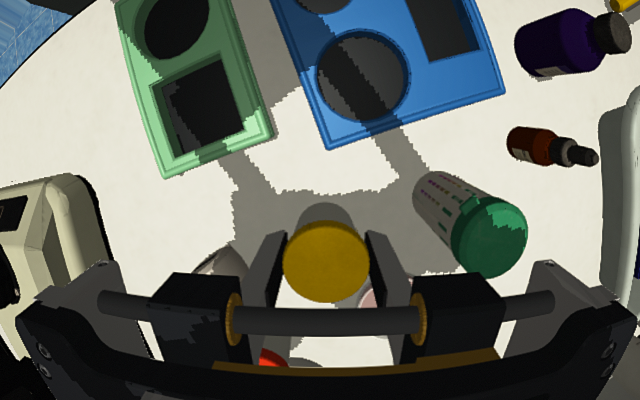

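>>> arm_command:
  series: "0 0 0 0 -0.01 0 0.03; 0 0 0 0 -0.025 0 0.03; 0 0 0 0 -0.03 0 0.03; 0 0 0 0 -0.02 0 0.03; 0 0 0 -0.008 0 0.012 0.03; 0 0 0 -0.015 0 0.022 0.03; 0 0 0 -0.02 0 0.029 0.03; 0 0 0 -0.02 0 0.029 0.03; 0 0 0 -0.02 0 0.029 0.03; 0 0 0 -0.015 0 0.022 0.03; 0 0 0 -0.005 0 0.008 0.03; 0 0 0 0 0 0 0.03"

```text
time: 5.9
tool_pos: [0.4056, 0.2216, 0.128]
ee_rot: [-1.581, -0.009, 1.264]
wrist_force: [-0.9, -0.3, 0.5]
width: 0.0481
```

```bash
python3 -c "
from h import *
go(.4047,.221,.037,1.265)
cv2.imwrite('pics/e3.png',robot.snapshot('wrist'))"
```

```text
t 5.9 p [0.4056 0.2216 0.128 ] rpy [-1.5813 -0.0087  1.2644] w 0.0481 F [-0.9 -0.3  0.5]
turn [ 0.0105 -0.0006  0.0087]  shift if turned first [-0.0008  0.091   0.0007]
shift now [-0.0016  0.0909  0.0016] dist 0.091
```

View pics/e3.png

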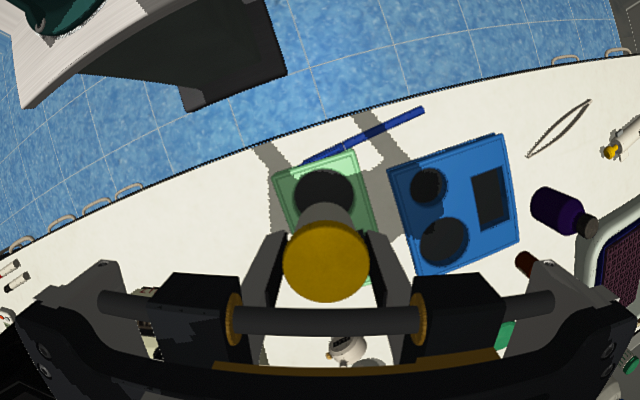

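>>> arm_command:
  series: "0.0105 0 0.009 -0.001 0.01 0.001 0.03; 0 0 0 0 0.025 0 0.03; 0 0 0 0 0.025 0 0.03; 0 0 0 0 0.012 0 0.03; 0 0 0 0 0 0 0.03"

```text
time: 6.45
tool_pos: [0.411, 0.2225, 0.0529]
ee_rot: [-1.572, -0.0, 1.263]
wrist_force: [-0.5, -0.0, -0.7]
width: 0.0481
```

```bash
python3 -c "
from h import *
go(.4047,.221,.0365,1.265)"
```

```text
t 6.45 p [0.411  0.2225 0.0529] rpy [-1.5723e+00 -4.0000e-04  1.2630e+00] w 0.0481 F [-0.5 -0.  -0.7]
turn [ 0.0015 -0.002   0.0004]  shift if turned first [-0.0033  0.0164  0.0055]
shift now [-0.0034  0.0164  0.0055] dist 0.018
```

>>> arm_command:
  series: "0 0 0 -0.003 0 0.0055 0.03; 0 0 0 0 0.004 0 0.03; 0 0 0 0 0.004 0 0.03; 0 0 0 0 0 0 0.03"

```text
time: 6.85
tool_pos: [0.4066, 0.222, 0.0462]
ee_rot: [-1.574, -0.002, 1.263]
wrist_force: [0.8, 0.2, -1.0]
width: 0.0484
```

```bash
python3 -c "
from h import *
go(.4047,.221,.0365,1.265)"
```

```text
t 6.85 p [0.4066 0.222  0.0462] rpy [-1.5745 -0.0021  1.2627] w 0.0484 F [ 0.8  0.2 -1. ]
turn [ 0.0037 -0.0023  0.0021]  shift if turned first [-0.0015  0.0097  0.0015]
shift now [-0.0015  0.0097  0.0015] dist 0.01
```

>>> arm_command:
  series: "0.003 0 0.002 -0.001 0.004 0.001 0.03; 0 0 0 0 0.004 0 0.03; 0 0 0 0 0.003 0 0.03; 0 0 0 0 0 0 0.03"

```text
time: 7.25
tool_pos: [0.4064, 0.2218, 0.036]
ee_rot: [-1.574, -0.002, 1.263]
wrist_force: [0.4, 0.3, -0.9]
width: 0.0482
```

```bash
python3 -c "
from h import *
go(.4047,.221,.0365,1.265)"
```

```text
t 7.25 p [0.4064 0.2218 0.036 ] rpy [-1.5742 -0.0024  1.2628] w 0.0482 F [ 0.4  0.3 -0.9]
turn [ 0.0034 -0.0022  0.0024]  shift if turned first [-0.0013 -0.0005  0.0014]
shift now [-0.0013 -0.0005  0.0014] dist 0.002
```

>>> arm_command:
  series: "0 0 0 0 0.0015 0 0.03; 0 0 0 0 0 0 0.03"

```text
time: 7.45
tool_pos: [0.4073, 0.2217, 0.0363]
ee_rot: [-1.576, -0.003, 1.263]
wrist_force: [0.1, 0.1, -0.1]
width: 0.0481
```

>>> arm_command:
  series: "0 0 0 0 0 0 0.066; 0 0 0 0 0 0 0.066; 0 0 0 0 0 0 0.066; 0 0 0 0 -0.015 0 0.066; 0 0 0 0 -0.03 0 0.066; 0 0 0 0 -0.04 0 0.066; 0 0 0 0 -0.03 0 0.066; 0 0 0 0 -0.01 0 0.066"

```text
time: 8.25
tool_pos: [0.4037, 0.2206, 0.1605]
ee_rot: [-1.568, 0.004, 1.263]
wrist_force: [-0.2, 0.5, -0.6]
width: 0.0661
```

```bash
python3 -c "
from h import *
go(.584,.36,.2,1.94)
robot.snapshot('wrist')
i=robot.snapshot('scene');cv2.imwrite('pics/e4.png',cv2.resize(i[130:300,190:430],None,fx=3,fy=3))
cv2.imwrite('pics/e4w.png',robot.snapshot('wrist'))"
```

```text
t 8.25 p [0.4037 0.2206 0.1605] rpy [-1.5676  0.0036  1.2629] w 0.0661 F [-0.2  0.5 -0.6]
turn [-0.0043 -0.6771 -0.0024]  shift if turned first [ 0.0649 -0.0395 -0.2185]
shift now [ 0.1874 -0.0406 -0.1295] dist 0.231
```

View pics/e4.png

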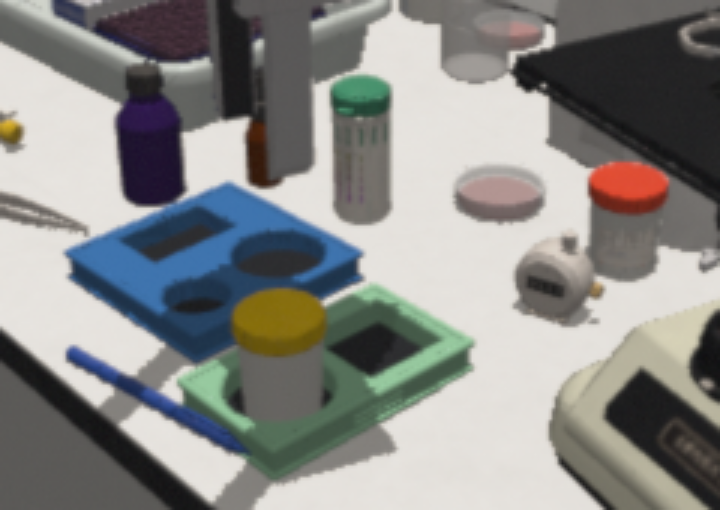

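View pics/e4w.png

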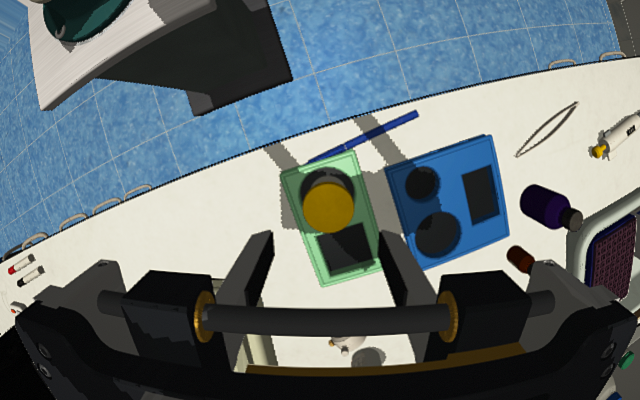

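>>> arm_command:
  series: "0 -0.14 0 0 -0.03 0 0.066; 0 -0.14 0 0 -0.015 0 0.066; 0 -0.14 0 0 0 0 0.066; 0 -0.14 0 0 0 0 0.066; 0 -0.12 0 0 0 0 0.066; 0 0 0 0.005 0 -0.02 0.066; 0 0 0 0.012 0 -0.04 0.066; 0 0 0 0.013 0 -0.045 0.066; 0 0 0 0.013 0 -0.045 0.066; 0 0 0 0.012 0 -0.04 0.066; 0 0 0 0.006 0 -0.02 0.066; 0 0 0 0 0 0 0.066"

```text
time: 9.6
tool_pos: [0.5645, 0.3567, 0.1559]
ee_rot: [-1.503, 0.002, 1.971]
wrist_force: [0.4, 0.7, -0.4]
width: 0.0658
```

```bash
python3 -c "
from h import *
go(.5845,.36,.12,1.94)
cv2.imwrite('pics/f1.png',robot.snapshot('wrist'))"
```

```text
t 9.6 p [0.5645 0.3567 0.1559] rpy [-1.5027  0.0023  1.9706] w 0.0658 F [ 0.4  0.7 -0.4]
turn [-0.068   0.0305 -0.0033]  shift if turned first [-0.0041  0.0359 -0.0199]
shift now [-0.0046  0.0345 -0.0221] dist 0.041
```

View pics/f1.png

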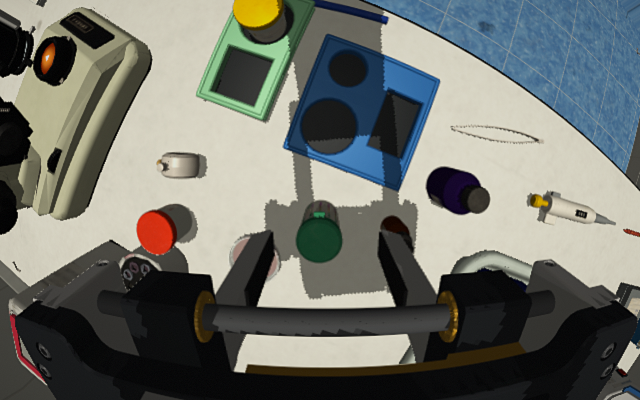

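>>> arm_command:
  series: "-0.068 0.03 -0.003 -0.004 0 -0.012 0.058; 0 0 0 0 0 -0.008 0.058; 0 0 0 0 0 0 0.058"

```text
time: 9.95
tool_pos: [0.58, 0.3572, 0.1501]
ee_rot: [-1.56, 0.002, 1.94]
wrist_force: [-0.2, 0.1, 0.2]
width: 0.058
```

```bash
python3 -c "
from h import *
go(.5845,.36,.026,1.94)
cv2.imwrite('pics/f2.png',robot.snapshot('wrist'))"
```

```text
t 9.95 p [0.58   0.3572 0.1501] rpy [-1.5598  0.002   1.9398] w 0.058 F [-0.2  0.1  0.2]
turn [-0.011  -0.0003 -0.002 ]  shift if turned first [ 0.001   0.1241 -0.0052]
shift now [ 0.0013  0.124  -0.0065] dist 0.124
```

View pics/f2.png

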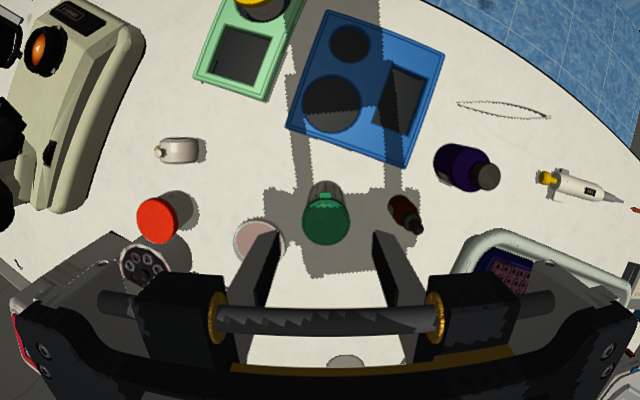

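>>> arm_command:
  series: "-0.011 0 -0.002 0.001 0.01 -0.0055 0.058; 0 0 0 0 0.025 0 0.058; 0 0 0 0 0.03 0 0.058; 0 0 0 0 0.015 0 0.058; 0 0 0 0 0 0 0.058"

```text
time: 10.5
tool_pos: [0.5853, 0.3604, 0.0694]
ee_rot: [-1.575, -0.001, 1.941]
wrist_force: [0.2, -0.2, -0.4]
width: 0.0581
```

```bash
python3 -c "
from h import *
go(.5845,.36,.026,1.94)
cv2.imwrite('pics/f3.png',robot.snapshot('wrist'))"
```

```text
t 10.5 p [0.5853 0.3604 0.0694] rpy [-1.5753e+00 -1.0000e-03  1.9405e+00] w 0.0581 F [ 0.2 -0.2 -0.4]
turn [0.0045 0.0005 0.001 ]  shift if turned first [-0.0001  0.0434  0.0009]
shift now [-0.0002  0.0434  0.0011] dist 0.043
```

View pics/f3.png

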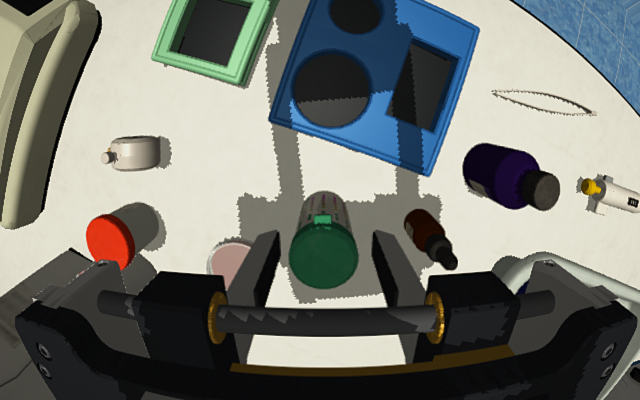

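>>> arm_command:
  series: "0.004 0 0.001 0 0.015 0.001 0.058; 0 0 0 0 0.015 0 0.058; 0 0 0 0 0.008 0 0.058; 0 0 0 0 0 0 0.058"

```text
time: 10.95
tool_pos: [0.587, 0.3615, 0.0334]
ee_rot: [-1.579, -0.001, 1.941]
wrist_force: [0.1, 0.1, 0.1]
width: 0.0579
```

```bash
python3 -c "
from h import *
go(.5845,.36,.027,1.94)"
```

```text
t 10.95 p [0.587  0.3615 0.0334] rpy [-1.5788e+00 -7.0000e-04  1.9408e+00] w 0.0579 F [0.1 0.1 0.1]
turn [0.008  0.0008 0.0007]  shift if turned first [-0.0005  0.0064  0.0029]
shift now [-0.0005  0.0064  0.003 ] dist 0.007
```

>>> arm_command:
  series: "0.008 0.001 0 0 0.003 0.003 0.058; 0 0 0 0 0 0 0.02; 0 0 0 0 0 0 0.02; 0 0 0 0 0 0 0.02; 0 0 0 0 0 0 0.02"

```text
time: 11.45
tool_pos: [0.585, 0.3609, 0.0318]
ee_rot: [-1.573, -0.001, 1.94]
wrist_force: [-0.4, 0.4, -0.3]
width: 0.0388
```

```bash
python3 -c "
from h import *
go(.4725,.2212,.031,1.94)
cv2.imwrite('pics/f4.png',robot.snapshot('wrist'))"
```

```text
t 11.45 p [0.585  0.3609 0.0318] rpy [-1.5729e+00 -1.1000e-03  1.9397e+00] w 0.0388 F [-0.4  0.4 -0.3]
turn [ 0.0021 -0.0003  0.0011]  shift if turned first [-0.0897  0.0008  0.1553]
shift now [-0.0897  0.0004  0.1553] dist 0.179
```

View pics/f4.png

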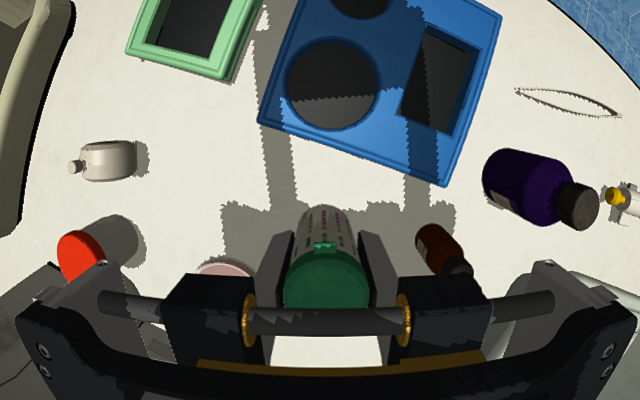

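>>> arm_command:
  series: "0 0 0 0 -0.01 0 0.02; 0 0 0 0 -0.025 0 0.02; 0 0 0 0 -0.03 0 0.02; 0 0 0 0 -0.02 0 0.02; 0 0 0 0 0 0 0.02; 0 0 0 -0.005 0 0.009 0.02; 0 0 0 -0.012 0 0.02 0.02; 0 0 0 -0.017 0 0.03 0.02; 0 0 0 -0.017 0 0.03 0.02; 0 0 0 -0.017 0 0.03 0.02; 0 0 0 -0.012 0 0.02 0.02; 0 0 0 0 0 0 0.02"

```text
time: 12.7
tool_pos: [0.4728, 0.2275, 0.1119]
ee_rot: [-1.558, 0.0, 1.941]
wrist_force: [-0.2, 0.4, -0.2]
width: 0.0394
```

```bash
python3 -c "
from h import *
go(.475,.222,.0358,1.94)
cv2.imwrite('pics/f5.png',robot.snapshot('wrist'))"
```

```text
t 12.7 p [0.4728 0.2275 0.1119] rpy [-1.5581e+00  2.0000e-04  1.9406e+00] w 0.0394 F [-0.2  0.4 -0.2]
turn [-0.0127  0.0006 -0.0002]  shift if turned first [-0.0059  0.0761 -0.    ]
shift now [-0.0059  0.0761 -0.001 ] dist 0.076
```

View pics/f5.png

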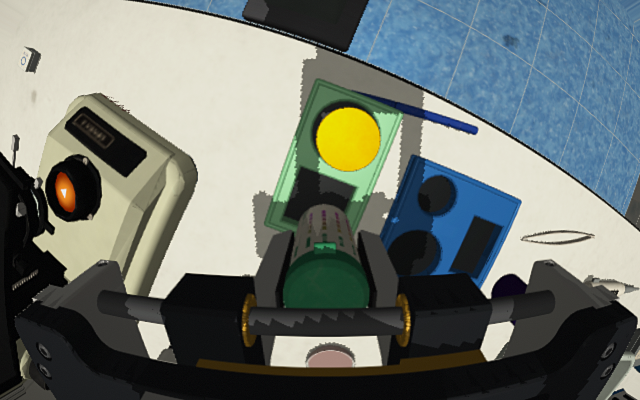

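>>> arm_command:
  series: "-0.0127 0 0 -0.006 0.008 0 0.02; 0 0 0 0 0.02 0 0.02; 0 0 0 0 0.015 0 0.02; 0 0 0 0 0.003 0 0.02; 0 0 0 0 0 0 0.02"

```text
time: 13.25
tool_pos: [0.4774, 0.2238, 0.061]
ee_rot: [-1.573, -0.001, 1.943]
wrist_force: [0.6, -0.4, -0.6]
width: 0.0394
```

```bash
python3 -c "
from h import *
go(.475,.222,.0358,1.94)"
```

```text
t 13.25 p [0.4774 0.2238 0.061 ] rpy [-1.5727e+00 -7.0000e-04  1.9427e+00] w 0.0394 F [ 0.6 -0.4 -0.6]
turn [0.0019 0.0027 0.0007]  shift if turned first [-0.0008  0.0252  0.0029]
shift now [-0.0008  0.0252  0.0029] dist 0.025
```

>>> arm_command:
  series: "0.002 0.003 0 -0.001 0.003 0.0035 0.02; 0 0 0 0 0.01 0 0.02; 0 0 0 0 0.006 0 0.02; 0 0 0 0 0 0 0.02"

```text
time: 13.65
tool_pos: [0.4757, 0.2222, 0.0415]
ee_rot: [-1.573, -0.001, 1.94]
wrist_force: [0.0, -0.6, -0.7]
width: 0.0395
```

```bash
python3 -c "
from h import *
go(.475,.222,.0358,1.94)"
```

```text
t 13.65 p [0.4757 0.2222 0.0415] rpy [-1.5731e+00 -6.0000e-04  1.9403e+00] w 0.0395 F [ 0.  -0.6 -0.7]
turn [0.0023 0.0003 0.0006]  shift if turned first [0.     0.0057 0.0007]
shift now [0.     0.0057 0.0008] dist 0.006
```

>>> arm_command:
  series: "0.002 0 0 0 0.003 0.0007 0.02; 0 0 0 0 0.002 0 0.02; 0 0 0 0 0.001 0 0.02; 0 0 0 0 0 0 0.02"

```text
time: 14.05
tool_pos: [0.4755, 0.2221, 0.0356]
ee_rot: [-1.572, -0.001, 1.94]
wrist_force: [-0.3, 0.2, -0.6]
width: 0.0393
```

>>> arm_command:
  series: "0 0 0 0 0.0015 0 0.02; 0 0 0 0 0 0 0.02"

```text
time: 14.25
tool_pos: [0.4762, 0.2224, 0.0353]
ee_rot: [-1.574, -0.0, 1.94]
wrist_force: [-0.2, 0.2, -1.0]
width: 0.0394
```

>>> arm_command:
  series: "0 0 0 0 0 0 0.058; 0 0 0 0 0 0 0.058; 0 0 0 0 0 0 0.058; 0 0 0 0 -0.015 0 0.058; 0 0 0 0 -0.03 0 0.058; 0 0 0 0 -0.04 0 0.058; 0 0 0 0 -0.04 0 0.058; 0 0 0 0 -0.02 0 0.064; 0 0 0 0 0 0 0.064"

```text
time: 15.15
tool_pos: [0.4744, 0.2217, 0.183]
ee_rot: [-1.569, -0.001, 1.94]
wrist_force: [-0.4, 0.0, -0.2]
width: 0.0639
```

```bash
python3 -c "
from h import *
go(.497,.477,.18,1.57)
i=robot.snapshot('scene');cv2.imwrite('pics/g1.png',cv2.resize(i[130:300,190:430],None,fx=3,fy=3))
cv2.imwrite('pics/g1w.png',robot.snapshot('wrist'))"
```

```text
t 15.15 p [0.4744 0.2217 0.183 ] rpy [-1.5690e+00 -6.0000e-04  1.9403e+00] w 0.0639 F [-0.4  0.  -0.2]
turn [-1.800e-03  3.703e-01  3.000e-04]  shift if turned first [ 0.2554  0.003  -0.0224]
shift now [ 0.23    0.0029 -0.1133] dist 0.256
```

View pics/g1.png

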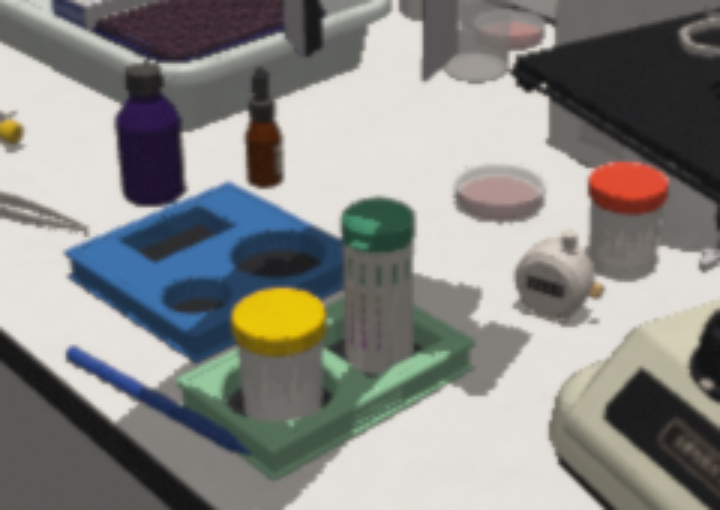

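View pics/g1w.png

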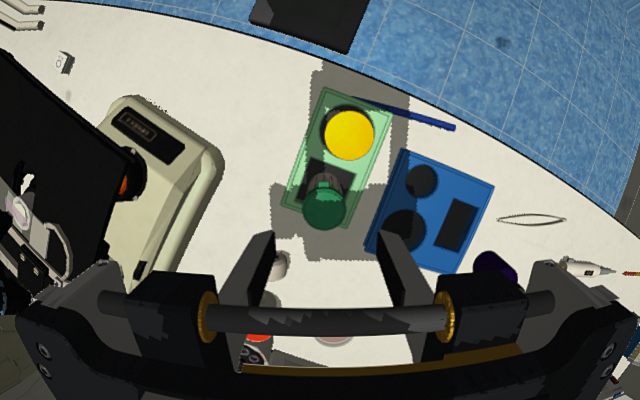

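>>> arm_command:
  series: "0 0.13 0 0 0 0 0.064; 0 0.13 0 0 0 0 0.064; 0 0.11 0 0 0 0 0.064; 0 0 0 0.02 0 -0.002 0.064; 0 0 0 0.04 0 -0.003 0.064; 0 0 0 0.045 0 -0.004 0.064; 0 0 0 0.045 0 -0.004 0.064; 0 0 0 0.045 0 -0.004 0.064; 0 0 0 0.035 0 -0.003 0.064; 0 0 0 0.02 0 -0.002 0.064; 0 0 0 0 0 0 0.064"

```text
time: 16.35
tool_pos: [0.4884, 0.4721, 0.1408]
ee_rot: [-1.52, 0.029, 1.551]
wrist_force: [-0.9, 0.1, 0.1]
width: 0.064
```

```bash
python3 -c "
from h import *
go(.497,.477,.15,1.57)
cv2.imwrite('pics/g2.png',robot.snapshot('wrist'))"
```

```text
t 16.35 p [0.4884 0.4721 0.1408] rpy [-1.52    0.0293  1.5506] w 0.064 F [-0.9  0.1  0.1]
turn [-0.0511 -0.0202 -0.0288]  shift if turned first [ 0.005  -0.0092 -0.0086]
shift now [ 0.0049 -0.0098 -0.008 ] dist 0.014
```

View pics/g2.png

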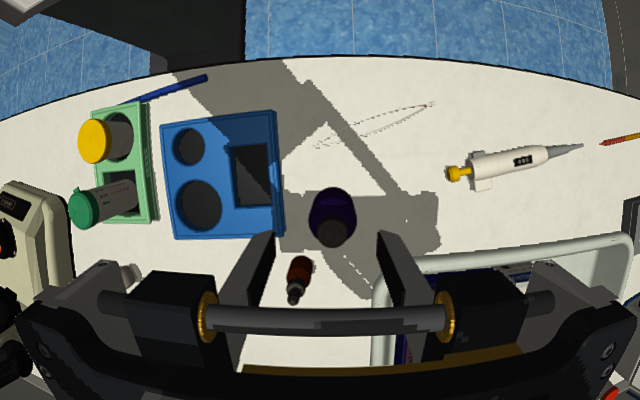

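>>> arm_command:
  series: "-0.051 -0.02 -0.029 0.005 -0.005 -0.008 0.064; 0 0 0 0 0 0 0.064"

```text
time: 16.6
tool_pos: [0.4958, 0.4728, 0.1408]
ee_rot: [-1.566, 0.006, 1.568]
wrist_force: [-0.9, 0.9, 0.0]
width: 0.064
```

```bash
python3 -c "
from h import *
go(.497,.477,.031,1.57)
cv2.imwrite('pics/g3.png',robot.snapshot('wrist'))
print(pix2w('wrist',332,228,.094))"
```

```text
t 16.6 p [0.4958 0.4728 0.1408] rpy [-1.566   0.0061  1.5684] w 0.064 F [-0.9  0.9  0. ]
turn [-0.0048 -0.0016 -0.0061]  shift if turned first [ 0.0042  0.1098 -0.0012]
shift now [ 0.0049  0.1098 -0.0017] dist 0.11
[0.5032845  0.47611564 0.094     ]
```

View pics/g3.png

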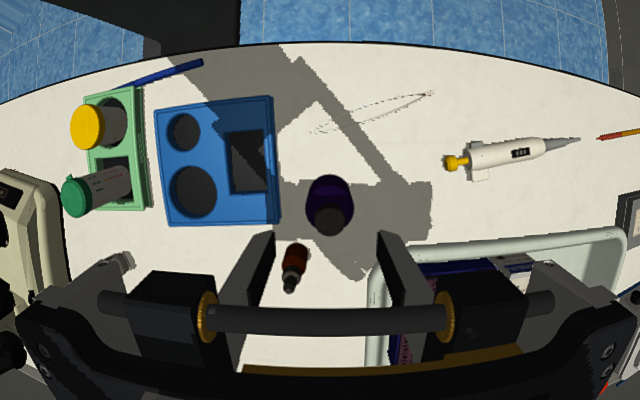

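```bash
python3 -c "
from h import *
print(pix2w('wrist',329,221,.094), w2pix('wrist',(.497,.477,.094)),w2pix('wrist',(.475,.477,0)), w2pix('wrist',(.519,.477,.062)))
print(pix2w('wrist',293,284,.086),w2pix('wrist',(.563,.438,.086)))
i=robot.snapshot('wrist');cv2.imwrite('pics/g3b.png',cv2.resize(i[160:300,260:400],None,fx=4,fy=4,interpolation=cv2.INTER_CUBIC))"
```

```text
[0.49751587 0.47377439 0.094     ] [333.17023612 220.3637528 ] [331.80230198 171.96724231] [332.50177856 232.32160372]
[0.55865498 0.44241327 0.086     ] [288.26813751 288.10036239]
```

View pics/g3b.png

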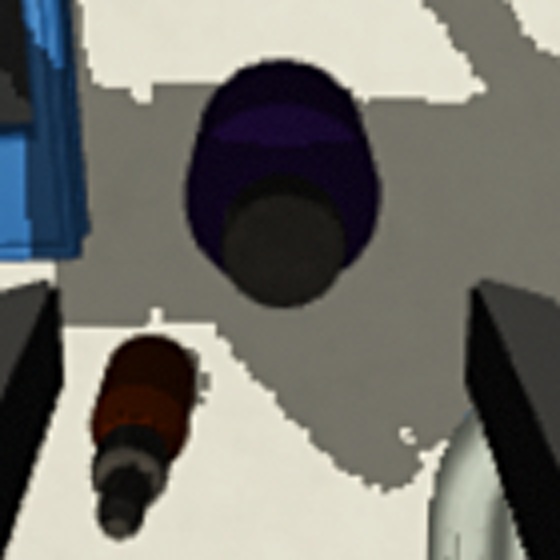

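>>> arm_command:
  series: "-0.005 -0.0015 -0.006 0.0035 0.01 -0.0012 0.064; 0 0 0 0 0.025 0 0.064; 0 0 0 0 0.025 0 0.064; 0 0 0 0 0.015 0 0.064; 0 0 0 0 0 0 0.064"

```text
time: 17.2
tool_pos: [0.4979, 0.4728, 0.0618]
ee_rot: [-1.569, 0.001, 1.564]
wrist_force: [-0.5, 0.1, 0.0]
width: 0.0636
```

```bash
python3 -c "
from h import *
go(.497,.476,.028,1.57)"
```

```text
t 17.2 p [0.4979 0.4728 0.0618] rpy [-1.5689e+00  1.2000e-03  1.5638e+00] w 0.0636 F [-0.5  0.1  0. ]
turn [-0.0019 -0.0062 -0.0012]  shift if turned first [0.0032 0.0338 0.0009]
shift now [0.0033 0.0338 0.0009] dist 0.034
```

>>> arm_command:
  series: "-0.002 -0.006 0 0.0035 0.01 0.001 0.064; 0 0 0 0 0.014 0 0.064; 0 0 0 0 0.006 0 0.064; 0 0 0 0 0 0 0.064; 0 0 0 0 0 0 0.025; 0 0 0 0 0 0 0.025; 0 0 0 0 0 0 0.025; 0 0 0 0 0 0 0.025"

```text
time: 18.0
tool_pos: [0.4987, 0.4777, 0.0328]
ee_rot: [-1.575, -0.002, 1.57]
wrist_force: [0.4, -0.5, -1.4]
width: 0.0437
```

```bash
python3 -c "
from h import *
go(.4907,.3305,.035,1.57)
cv2.imwrite('pics/g4.png',robot.snapshot('wrist'))"
```

```text
t 18.0 p [0.4987 0.4777 0.0328] rpy [-1.5753 -0.0019  1.57  ] w 0.0437 F [ 0.4 -0.5 -1.4]
turn [ 0.0045 -0.      0.0019]  shift if turned first [-0.1472 -0.0022  0.0078]
shift now [-0.1472 -0.0025  0.0078] dist 0.147
```

View pics/g4.png

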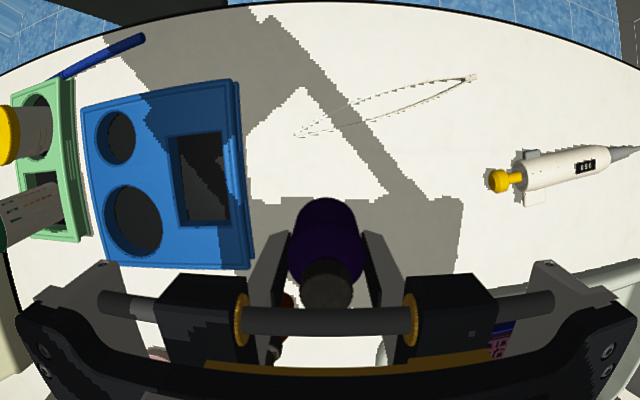

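>>> arm_command:
  series: "0.004 0 0.002 0 -0.01 0 0.025; 0 0 0 0 -0.025 0 0.025; 0 0 0 0 -0.03 0 0.025; 0 0 0 0 -0.015 0 0.025; 0 0 0 0 0 0 0.025; 0 0 0 -0.01 0 0.001 0.025; 0 0 0 -0.025 0 0.002 0.025; 0 0 0 -0.03 0 0.002 0.025; 0 0 0 -0.03 0 0.002 0.025; 0 0 0 -0.02 0 0.001 0.025; 0 0 0 0 0 0 0.025"

```text
time: 19.15
tool_pos: [0.4861, 0.3542, 0.1104]
ee_rot: [-1.561, 0.008, 1.571]
wrist_force: [-0.5, -0.0, -0.7]
width: 0.0437
```

```bash
python3 -c "
from h import *
go(.4907,.3305,.0368,1.57)"
```

```text
t 19.15 p [0.4861 0.3542 0.1104] rpy [-1.5607  0.0081  1.5714] w 0.0437 F [-0.5 -0.  -0.7]
turn [-0.0101  0.0013 -0.0081]  shift if turned first [-0.0237  0.0736 -0.0047]
shift now [-0.0231  0.0737 -0.0054] dist 0.077
```

>>> arm_command:
  series: "-0.01 0 -0.008 -0.015 0 -0.004 0.025; 0 0 0 -0.009 0.005 0 0.025; 0 0 0 0 0.02 0 0.025; 0 0 0 0 0.018 0 0.025; 0 0 0 0 0.003 0 0.025; 0 0 0 0 0 0 0.025"

```text
time: 19.75
tool_pos: [0.4873, 0.3294, 0.0586]
ee_rot: [-1.564, 0.0, 1.571]
wrist_force: [-0.1, 0.2, -1.6]
width: 0.0435
```

```bash
python3 -c "
from h import *
go(.4907,.3305,.0368,1.57)
cv2.imwrite('pics/g5.png',robot.snapshot('wrist'))"
```

```text
t 19.75 p [0.4873 0.3294 0.0586] rpy [-1.5644e+00  2.0000e-04  1.5708e+00] w 0.0435 F [-0.1  0.2 -1.6]
turn [-0.0064  0.0008 -0.0002]  shift if turned first [ 0.0011  0.0218 -0.0034]
shift now [ 0.0011  0.0217 -0.0036] dist 0.022
```

View pics/g5.png

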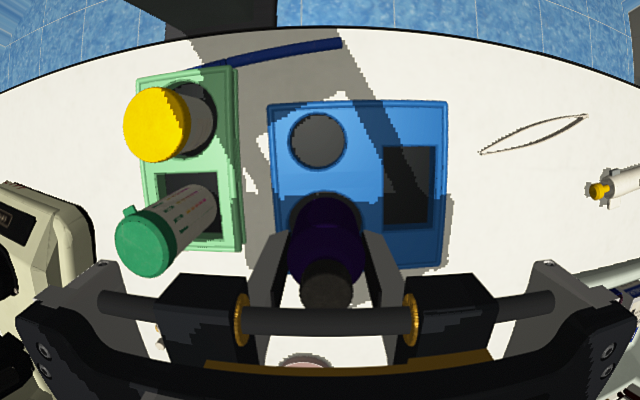

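>>> arm_command:
  series: "-0.006 0.001 0 0.001 0.003 -0.004 0.025; 0 0 0 0 0.008 0 0.025; 0 0 0 0 0.006 0 0.025; 0 0 0 0 0.002 0 0.025; 0 0 0 0 0 0 0.025"

```text
time: 20.3
tool_pos: [0.4929, 0.332, 0.0405]
ee_rot: [-1.575, -0.002, 1.571]
wrist_force: [-0.2, -0.9, -1.3]
width: 0.044
```

```bash
python3 -c "
from h import *
go(.4907,.3305,.0368,1.57)"
```

```text
t 20.3 p [0.4929 0.332  0.0405] rpy [-1.5745 -0.002   1.5707] w 0.044 F [-0.2 -0.9 -1.3]
turn [0.0037 0.0007 0.002 ]  shift if turned first [-0.0015  0.0037  0.0022]
shift now [-0.0015  0.0036  0.0022] dist 0.005
```

>>> arm_command:
  series: "0.004 0.001 0.002 -0.001 0.001 0.002 0.025; 0 0 0 0 0.002 0 0.025; 0 0 0 0 0.001 0 0.025; 0 0 0 0 0 0 0.025"

```text
time: 20.7
tool_pos: [0.491, 0.3311, 0.0367]
ee_rot: [-1.571, -0.0, 1.569]
wrist_force: [1.0, 0.1, -1.9]
width: 0.0435
```

>>> arm_command:
  series: "0 0 0 0 0.001 0 0.025; 0 0 0 0 0 0 0.025"

```text
time: 20.9
tool_pos: [0.4914, 0.3312, 0.0369]
ee_rot: [-1.572, -0.001, 1.57]
wrist_force: [-0.1, -0.4, -1.3]
width: 0.0436
```

>>> arm_command:
  series: "0 0 0 0 0.0025 0 0.025; 0 0 0 0 0.001 0 0.025"

```text
time: 21.1
tool_pos: [0.4919, 0.3315, 0.0365]
ee_rot: [-1.574, -0.002, 1.57]
wrist_force: [-0.3, -1.4, 0.1]
width: 0.0437
```

Contact with the floor (weight now off the wrist). Release.

>>> arm_command:
  series: "0 0 0 0 0 0 0.064; 0 0 0 0 0 0 0.064; 0 0 0 0 0 0 0.064; 0 0 0 0 -0.015 0 0.064; 0 0 0 0 -0.03 0 0.064; 0 0 0 0 -0.04 0 0.064; 0 0 0 0 -0.04 0 0.064; 0 0 0 0 -0.02 0 0.064; 0 0 0 0 0 0 0.05"

```text
time: 22.0
tool_pos: [0.4915, 0.3312, 0.1895]
ee_rot: [-1.575, -0.002, 1.569]
wrist_force: [1.0, -0.1, -0.2]
width: 0.0591
```

```bash
python3 -c "
from h import *
go(.562,.439,.17,1.57)
i=robot.snapshot('scene');cv2.imwrite('pics/g6.png',cv2.resize(i[130:300,190:430],None,fx=3,fy=3))
"
```

```text
t 22.0 p [0.4915 0.3312 0.1895] rpy [-1.5747 -0.0023  1.5694] w 0.0591 F [ 1.  -0.1 -0.2]
turn [ 0.0039 -0.0006  0.0023]  shift if turned first [ 0.1078  0.0195 -0.0704]
shift now [ 0.1078  0.02   -0.0703] dist 0.13
```

View pics/g6.png

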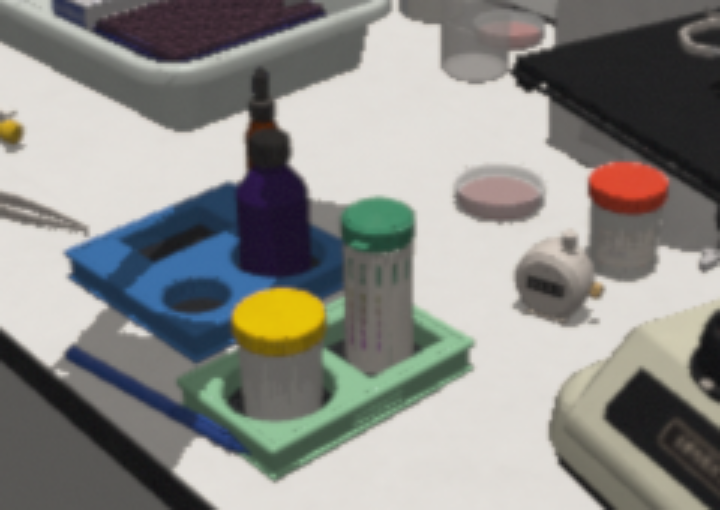

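>>> arm_command:
  series: "0.004 0 0.002 0.01 0 -0.007 0.05; 0 0 0 0.025 0 -0.016 0.05; 0 0 0 0.03 0 -0.02 0.05; 0 0 0 0.03 0 -0.02 0.05; 0 0 0 0.012 0 -0.007 0.05; 0 0 0 0 0 0 0.05"

```text
time: 22.65
tool_pos: [0.5599, 0.4385, 0.1764]
ee_rot: [-1.556, 0.01, 1.568]
wrist_force: [0.3, -1.0, 0.8]
width: 0.0497
```

```bash
python3 -c "
from h import *
go(.562,.439,.13,1.57)
i=robot.snapshot('wrist')
cv2.imwrite('pics/h1.png',i);cv2.imwrite('pics/h1b.png',cv2.resize(i[160:310,240:410],None,fx=4,fy=4,interpolation=cv2.INTER_CUBIC))"
```

```text
t 22.65 p [0.5599 0.4385 0.1764] rpy [-1.5559  0.0097  1.568 ] w 0.0497 F [ 0.3 -1.   0.8]
turn [-0.015  -0.0021 -0.0097]  shift if turned first [ 0.0005  0.0464 -0.0021]
shift now [ 0.001   0.0463 -0.0027] dist 0.046
```

View pics/h1b.png

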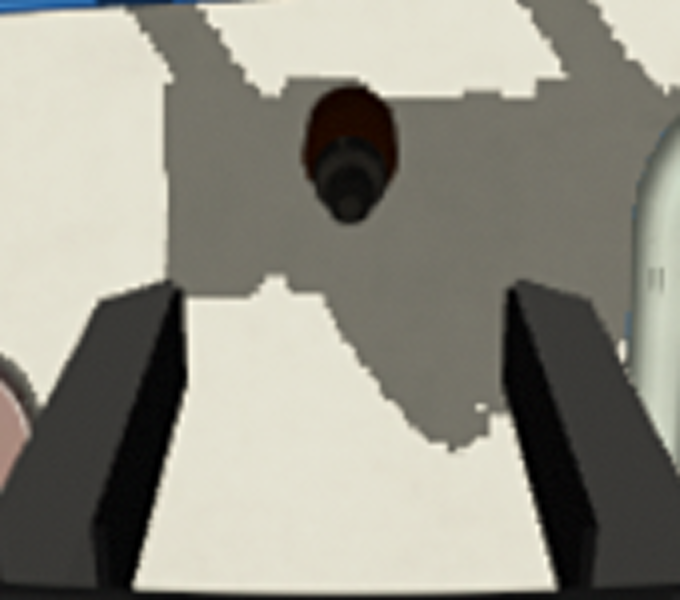

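```bash
python3 -c "
from h import *
print(pix2w('wrist',240+349/4,160+207/4,.086),pix2w('wrist',240+350/4,160+165/4,.062))
go(.563,.4385,.025,1.57)"
```

```text
[0.56612347 0.43742025 0.086     ] [0.5623803  0.43753448 0.062     ]
t 22.7 p [0.5594 0.4376 0.1759] rpy [-1.5547  0.0107  1.5676] w 0.0502 F [ 0.4  0.6 -0.4]
turn [-0.0162 -0.0025 -0.0107]  shift if turned first [ 0.0009  0.1509 -0.0036]
shift now [ 0.0025  0.1508 -0.006 ] dist 0.151
```

>>> arm_command:
  series: "-0.016 -0.0025 -0.0107 0.001 0.01 -0.0045 0.05; 0 0 0 0 0.03 0 0.05; 0 0 0 0 0.035 0 0.05; 0 0 0 0 0.02 0 0.05; 0 0 0 0 0 0 0.05"

```text
time: 23.2
tool_pos: [0.5604, 0.433, 0.0756]
ee_rot: [-1.567, 0.004, 1.568]
wrist_force: [-0.4, -0.1, 0.4]
width: 0.0501
```

```bash
python3 -c "
from h import *
go(.564,.438,.0245,1.57)
i=robot.snapshot('wrist')
cv2.imwrite('pics/h2b.png',cv2.resize(i[160:310,240:410],None,fx=4,fy=4,interpolation=cv2.INTER_CUBIC))"
```

```text
t 23.2 p [0.5604 0.433  0.0756] rpy [-1.5668  0.0041  1.5681] w 0.0501 F [-0.4 -0.1  0.4]
turn [-0.004  -0.0019 -0.0041]  shift if turned first [ 0.005   0.0511 -0.0036]
shift now [ 0.0053  0.0511 -0.0038] dist 0.051
```

View pics/h2b.png

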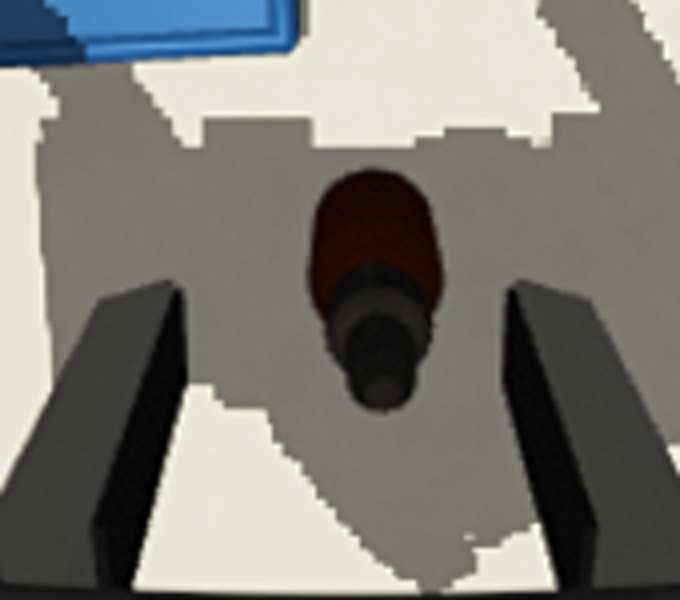

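>>> arm_command:
  series: "-0.004 -0.002 -0.004 0.005 0.01 -0.002 0.05; 0 0 0 0 0.02 0 0.05; 0 0 0 0 0.014 0 0.05; 0 0 0 0 0.003 0 0.05; 0 0 0 0 0 0 0.05"

```text
time: 23.75
tool_pos: [0.5663, 0.4402, 0.0354]
ee_rot: [-1.583, -0.008, 1.57]
wrist_force: [-0.4, -0.3, 0.4]
width: 0.05
```

```bash
python3 -c "
from h import *
go(.564,.438,.0245,1.57)
i=robot.snapshot('wrist')
cv2.imwrite('pics/h3b.png',cv2.resize(i[160:310,240:410],None,fx=4,fy=4,interpolation=cv2.INTER_CUBIC))"
```

```text
t 23.75 p [0.5663 0.4402 0.0354] rpy [-1.5826 -0.0079  1.5697] w 0.05 F [-0.4 -0.3  0.4]
turn [ 0.0118 -0.0004  0.0079]  shift if turned first [-0.0022  0.0109  0.0023]
shift now [-0.0023  0.0108  0.0024] dist 0.011
```

View pics/h3b.png

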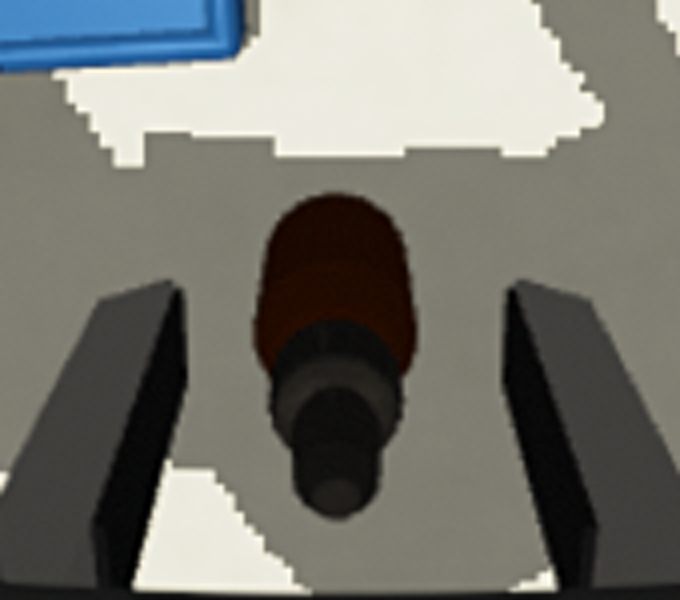

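>>> arm_command:
  series: "0.012 0 0.008 -0.0015 0.008 0.001 0.05; 0 0 0 0 0.005 0 0.05; 0 0 0 0 0 0 0.05; 0 0 0 0 0 0 0.014; 0 0 0 0 0 0 0.014; 0 0 0 0 0 0 0.014; 0 0 0 0 0 0 0.014; 0 0 0 0 0 0 0.014"

```text
time: 24.6
tool_pos: [0.567, 0.4398, 0.0249]
ee_rot: [-1.574, -0.002, 1.57]
wrist_force: [-0.7, -0.4, -0.4]
width: 0.0252
```

```bash
python3 -c "
from h import *
go(.4259,.3249,.0245,1.57)
i=robot.snapshot('wrist')
cv2.imwrite('pics/h4.png',i)"
```

```text
t 24.6 p [0.567  0.4398 0.0249] rpy [-1.5742 -0.0024  1.5697] w 0.0252 F [-0.7 -0.4 -0.4]
turn [ 0.0034 -0.0003  0.0024]  shift if turned first [-0.115   0.0004  0.141 ]
shift now [-0.1151 -0.0004  0.141 ] dist 0.182
```

View pics/h4.png

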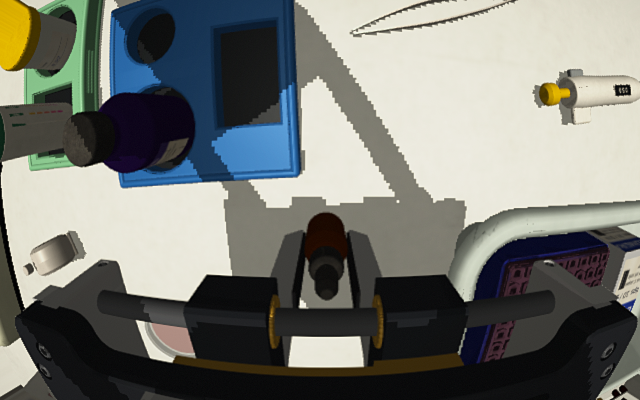

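>>> arm_command:
  series: "0.003 0 0.002 0 -0.01 0 0.014; 0 0 0 0 -0.025 0 0.014; 0 0 0 0 -0.03 0 0.014; 0 0 0 0 -0.01 0 0.014; 0 0 0 0 0 0 0.014; 0 0 0 0 0 0.01 0.014; 0 0 0 0 0 0.025 0.014; 0 0 0 0 0 0.03 0.014; 0 0 0 0 0 0.03 0.014; 0 0 0 0 0 0.03 0.014; 0 0 0 0 0 0.015 0.014; 0 0 0 0 0 0 0.014"

```text
time: 25.85
tool_pos: [0.4136, 0.4353, 0.0919]
ee_rot: [-1.554, 0.011, 1.569]
wrist_force: [0.2, -0.1, -0.9]
width: 0.0253
```

```bash
python3 -c "
from h import *
go(.428,.3249,.1,1.57)"
```

```text
t 25.85 p [0.4136 0.4353 0.0919] rpy [-1.5541  0.0114  1.5691] w 0.0253 F [ 0.2 -0.1 -0.9]
turn [-0.0167 -0.001  -0.0114]  shift if turned first [-0.1104 -0.0081 -0.0145]
shift now [-0.1105 -0.0071 -0.0145] dist 0.112
```

>>> arm_command:
  series: "-0.0167 -0.001 -0.0114 -0.01 -0.003 -0.014 0.014; 0 0 0 -0.025 0 0 0.014; 0 0 0 -0.03 0 0 0.014; 0 0 0 -0.025 0 0 0.014; 0 0 0 -0.01 0 0 0.014; 0 0 0 0 0 0 0.014"

```text
time: 26.45
tool_pos: [0.4339, 0.3273, 0.0915]
ee_rot: [-1.575, 0.003, 1.568]
wrist_force: [-0.3, -0.1, -0.4]
width: 0.0254
```

```bash
python3 -c "
from h import *
go(.428,.3249,.029,1.57)
i=robot.snapshot('wrist')
cv2.imwrite('pics/h5.png',i)"
```

```text
t 26.45 p [0.4339 0.3273 0.0915] rpy [-1.5749  0.0028  1.5676] w 0.0254 F [-0.3 -0.1 -0.4]
turn [ 0.0041 -0.0024 -0.0028]  shift if turned first [-0.0024  0.0625  0.0059]
shift now [-0.0023  0.0624  0.0062] dist 0.063
```

View pics/h5.png

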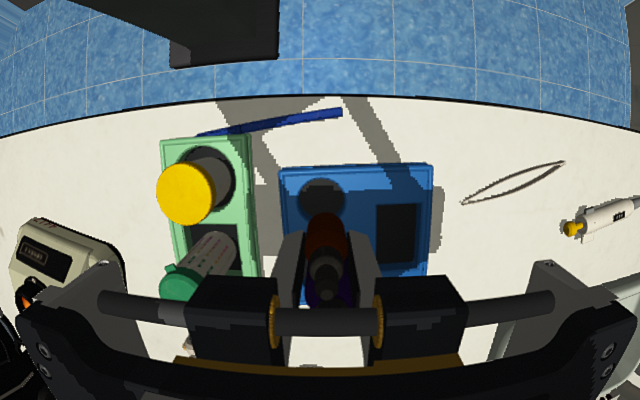

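>>> arm_command:
  series: "0.004 -0.002 -0.003 -0.002 0.005 0.006 0.014; 0 0 0 0 0.015 0 0.014; 0 0 0 0 0.012 0 0.014; 0 0 0 0 0.002 0 0.014; 0 0 0 0 0 0 0.014"

```text
time: 27.0
tool_pos: [0.4279, 0.3289, 0.0553]
ee_rot: [-1.571, -0.003, 1.573]
wrist_force: [-0.1, -0.9, -0.2]
width: 0.0255
```

```bash
python3 -c "
from h import *
go(.428,.3249,.029,1.57)
i=robot.snapshot('wrist')
cv2.imwrite('pics/h6.png',i)"
```

```text
t 27.0 p [0.4279 0.3289 0.0553] rpy [-1.5707 -0.0027  1.5733] w 0.0255 F [-0.1 -0.9 -0.2]
turn [-0.0001  0.0033  0.0027]  shift if turned first [-0.004   0.0263 -0.0002]
shift now [-0.0041  0.0263 -0.0001] dist 0.027
```

View pics/h6.png

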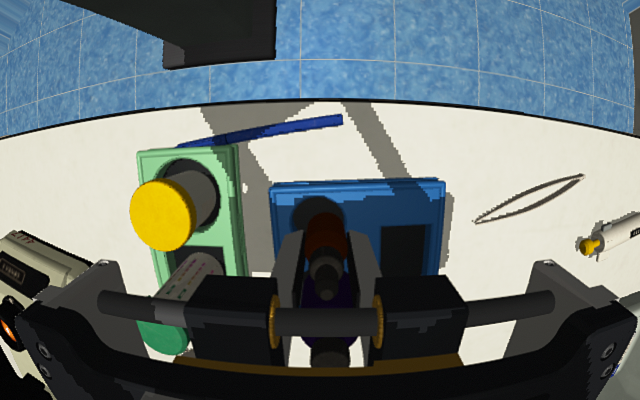

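>>> arm_command:
  series: "0 0.003 0.0027 -0.004 0.003 0 0.014; 0 0 0 0 0.01 0 0.014; 0 0 0 0 0.008 0 0.014; 0 0 0 0 0 0 0.014"

```text
time: 27.45
tool_pos: [0.4285, 0.3254, 0.034]
ee_rot: [-1.573, -0.001, 1.571]
wrist_force: [-0.2, -0.4, -1.0]
width: 0.0252
```

```bash
python3 -c "
from h import *
go(.428,.3249,.029,1.57)"
```

```text
t 27.45 p [0.4285 0.3254 0.034 ] rpy [-1.5728e+00 -1.1000e-03  1.5707e+00] w 0.0252 F [-0.2 -0.4 -1. ]
turn [0.002  0.0007 0.0011]  shift if turned first [-0.0005  0.005   0.0005]
shift now [-0.0005  0.005   0.0006] dist 0.005
```

>>> arm_command:
  series: "0.002 0 0.001 0 0.003 0.0005 0.014; 0 0 0 0 0.002 0 0.014; 0 0 0 0 0 0 0.014"

```text
time: 27.75
tool_pos: [0.4282, 0.3255, 0.0286]
ee_rot: [-1.571, -0.0, 1.57]
wrist_force: [-0.0, 0.5, 1.3]
width: 0.0256
```

>>> arm_command:
  series: "0 0 0 0 0.0025 0 0.014; 0 0 0 0 0.001 0 0.014"

```text
time: 27.95
tool_pos: [0.429, 0.3259, 0.0287]
ee_rot: [-1.573, -0.001, 1.571]
wrist_force: [-1.1, 0.5, 0.3]
width: 0.0256
```

Seated. Release and rise.

>>> arm_command:
  series: "0 0 0 0 0 0 0.044; 0 0 0 0 0 0 0.044; 0 0 0 0 0 0 0.044; 0 0 0 0 -0.015 0 0.044; 0 0 0 0 -0.03 0 0.044; 0 0 0 0 -0.04 0 0.044; 0 0 0 0 -0.04 0 0.044; 0 0 0 0 -0.03 0 0.044; 0 0 0 0 0 0 0.044"

```text
time: 28.85
tool_pos: [0.428, 0.3253, 0.1922]
ee_rot: [-1.572, -0.001, 1.571]
wrist_force: [1.4, 0.4, 0.6]
width: 0.0438
```

```bash
python3 -c "
from h import *
go(.588,.188,.18,.3)
i=robot.snapshot('scene');cv2.imwrite('pics/i1.png',cv2.resize(i[130:300,190:430],None,fx=3,fy=3))
t=robot.snapshot('top')
k=16;x0,y0=365,185
for f,(x,y,th) in [('i2',(.587,.187,.3))]:
  for n,im,x0,y0,w,h,k in [('top',t,365,185,50,37,14),('scene',i,350,195,60,50,10)]:
    o=cv2.resize(im[y0:y0+h,x0:x0+w],None,fx=k,fy=k,interpolation=cv2.INTER_CUBIC)
    R=np.array([[np.cos(th),-np.sin(th)],[np.sin(th),np.cos(th)]])
    for s in (-.013,.013):
        q=np.array([(w2pix(n,(*(np.array([x,y])+R@[s,.004+.0225*np.cos(b)]),.023+.0225*np.sin(b)))-[x0,y0]+.5)*k-.5 for b in np.linspace(0,6.28,40)])
        cv2.polylines(o,[q.round().astype(int)],True,(0,0,255),1)
    cv2.imwrite(f'pics/{f}{n}.png',o)
"
```

```text
t 28.85 p [0.428  0.3253 0.1922] rpy [-1.5722e+00 -8.0000e-04  1.5706e+00] w 0.0438 F [1.4 0.4 0.6]
turn [7.0000e-04 1.2706e+00 1.6000e-03]  shift if turned first [ 0.1123  0.0122 -0.1785]
shift now [-0.1373  0.0123 -0.16  ] dist 0.211
```

View pics/i1.png

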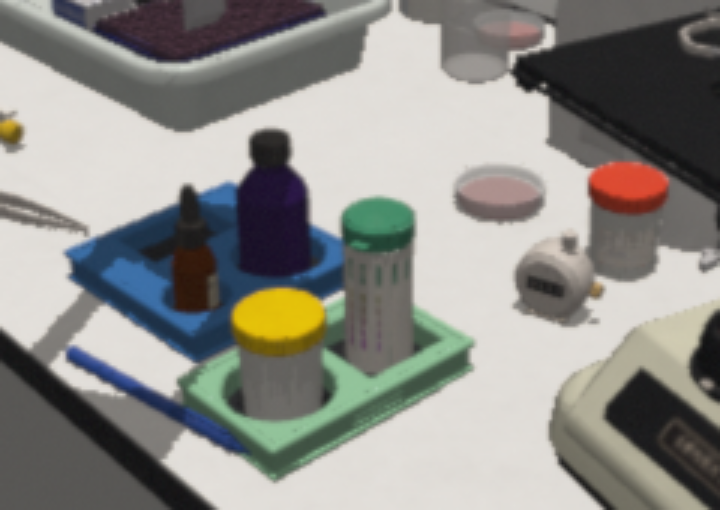

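View pics/i2top.png

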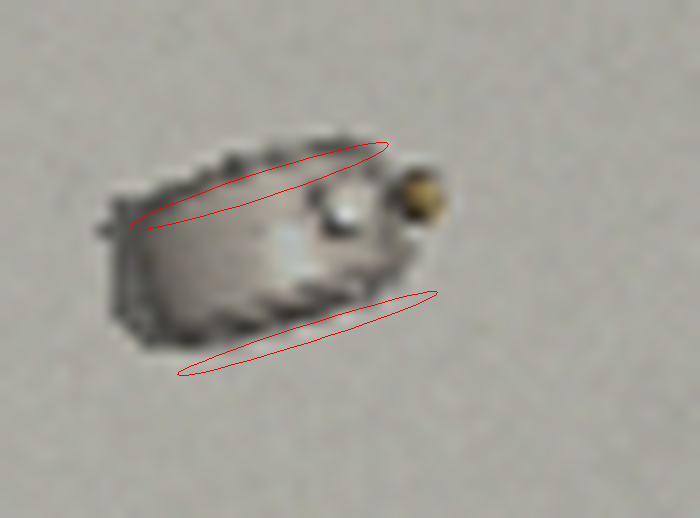

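View pics/i2scene.png

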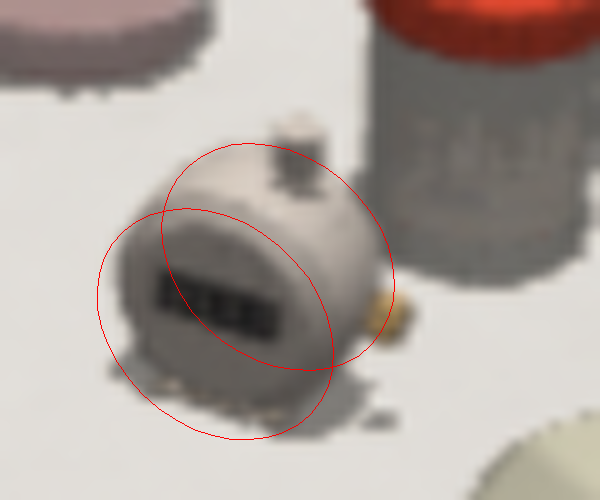

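>>> arm_command:
  series: "0 0.14 0 0 0 0 0.05; 0 0.14 0 0 0 0 0.05; 0 0.14 0 0 0 0 0.05; 0 0.14 0 0 0 0 0.05; 0 0.14 0 0 0 0 0.05; 0 0.14 0 0 0 0 0.05; 0 0.14 0 0 0 0 0.05; 0 0.14 0 0 0 0 0.05; 0 0.14 0 0 0 0 0.05; 0 0 0 0 0 0 0.05"

```text
time: 29.95
tool_pos: [0.4146, 0.3171, 0.1613]
ee_rot: [-1.586, 0.051, 0.259]
wrist_force: [-0.5, -0.4, -0.1]
width: 0.0501
```

```bash
python3 -c "
from h import *
go(.589,.194,.19,.3)"
```

```text
t 29.95 p [0.4146 0.3171 0.1613] rpy [-1.5859  0.051   0.2587] w 0.0501 F [-0.5 -0.4 -0.1]
turn [ 0.014  -0.0409 -0.0513]  shift if turned first [ 0.1303 -0.0287 -0.1691]
shift now [ 0.1355 -0.0331 -0.1641] dist 0.215
```

>>> arm_command:
  series: "0.014 -0.041 -0.051 0 -0.025 0 0.05; 0 0 0 0.01 -0.005 -0.013 0.05; 0 0 0 0.025 0 -0.032 0.05; 0 0 0 0.028 0 -0.036 0.05; 0 0 0 0.028 0 -0.036 0.05; 0 0 0 0.025 0 -0.032 0.05; 0 0 0 0.012 0 -0.016 0.05; 0 0 0 0 0 0 0.05"

```text
time: 30.75
tool_pos: [0.5874, 0.1948, 0.1754]
ee_rot: [-1.571, 0.024, 0.333]
wrist_force: [-0.4, 0.6, -0.1]
width: 0.0503
```

```bash
python3 -c "
from h import *
go(.589,.194,.15,.3)
i=robot.snapshot('wrist')
cv2.imwrite('pics/j1.png',i)"
```

```text
t 30.75 p [0.5874 0.1948 0.1754] rpy [-1.5709  0.0244  0.3332] w 0.0503 F [-0.4  0.6 -0.1]
turn [ 0.0005  0.0332 -0.0244]  shift if turned first [ 0.0013  0.0254 -0.0012]
shift now [ 0.0019  0.0254 -0.0013] dist 0.025
```

View pics/j1.png

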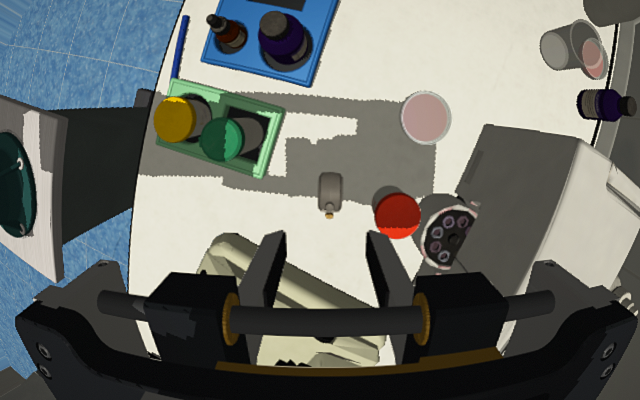

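```bash
python3 -c "
from h import *
print(pix2w('top',350,145,0),pix2w('top',382,158,.0),pix2w('top',382,158,.06),pix2w('top',455,250,.12))
P=robot.camera_params('wrist')
i=robot.snapshot('wrist');x0,y0,w,h,k=300,160,60,65,10
o=cv2.resize(i[y0:y0+h,x0:x0+w],None,fx=k,fy=k,interpolation=cv2.INTER_CUBIC)
x,y,th=.590,.190,.3
R=np.array([[np.cos(th),-np.sin(th)],[np.sin(th),np.cos(th)]])
for s in (-.013,.013):
  q=np.array([(w2pix('wrist',(*(np.array([x,y])+R@[s,.004+.0225*np.cos(b)]),.023+.0225*np.sin(b)),P)-[x0,y0]+.5)*k-.5 for b in np.linspace(0,6.28,40)])
  cv2.polylines(o,[q.round().astype(int)],True,(0,0,255),1)
cv2.imwrite('pics/j2.png',o[:600])
"
```

```text
[0.73247786 0.2696028  0.        ] [0.70025501 0.19152587 0.        ] [0.68418419 0.20181222 0.06      ] [0.47633946 0.06588638 0.12      ]
```

View pics/j2.png

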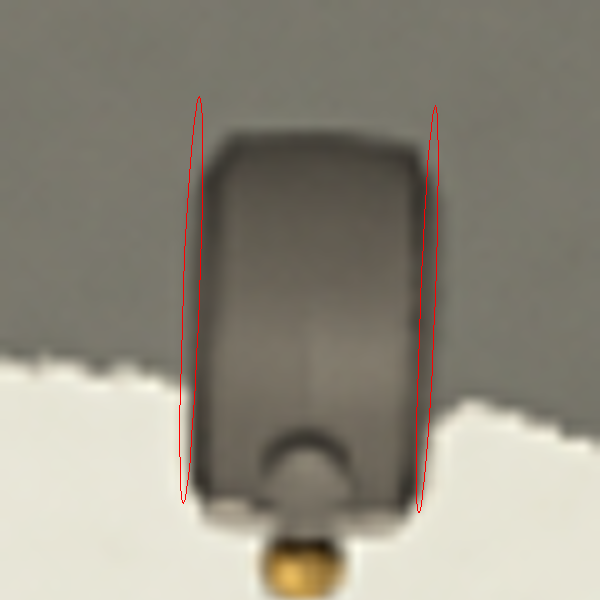

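```bash
python3 -c "
from h import *
o1,d1=ray('top',384,142);o2,d2=ray('wrist',448,232)
A=np.stack([d1,-d2],1);s=np.linalg.lstsq(A,o2-o1,rcond=None)[0];print(o1+s[0]*d1,o2+s[1]*d2)
cv2.imwrite('pics/j3.png',cv2.resize(robot.snapshot('wrist')[160:300,360:500],None,fx=4,fy=4))
cv2.imwrite('pics/j4.png',cv2.resize(robot.snapshot('top')[110:230,320:450],None,fx=4.6,fy=4.6))
"
```

```text
[0.72630952 0.19407475 0.04552664] [0.72751204 0.19906413 0.04501735]
```

View pics/j3.png

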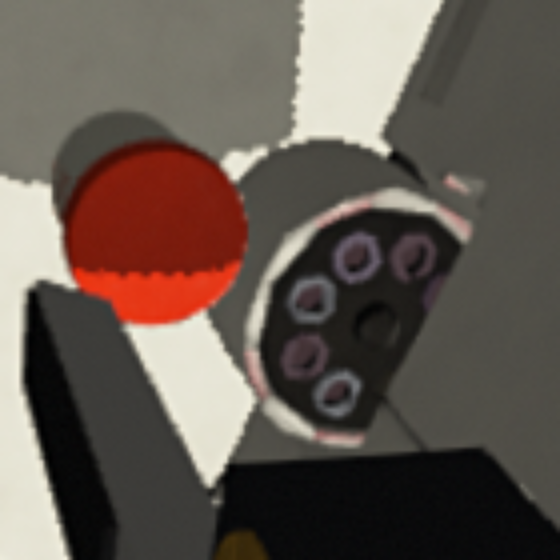

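View pics/j4.png

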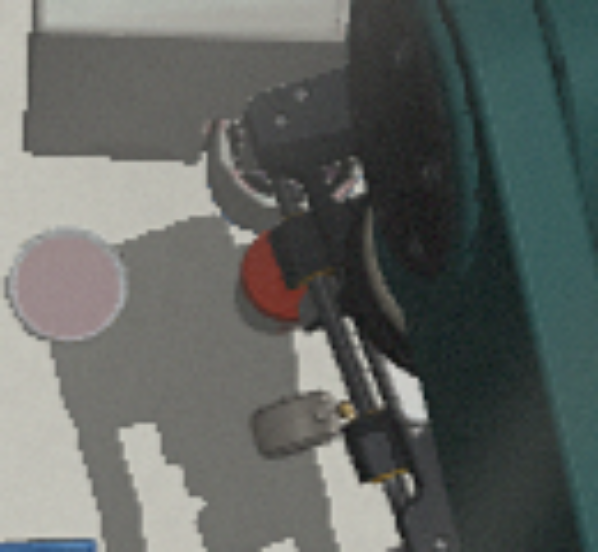

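>>> arm_command:
  series: "0 0.028 -0.024 0.0025 0.005 0.002 0.042; 0 0 0 0 0.02 0 0.042; 0 0 0 0 0.03 0 0.042; 0 0 0 0 0.02 0 0.042; 0 0 0 0 0 0 0.042"

```text
time: 31.45
tool_pos: [0.5822, 0.2081, 0.1047]
ee_rot: [-1.569, -0.009, 0.321]
wrist_force: [-0.3, 0.1, -0.4]
width: 0.0421
```

```bash
python3 -c "
from h import *
go(.590,.192,.0225,.305)
i=robot.snapshot('wrist')
cv2.imwrite('pics/j5.png',i)"
```

```text
t 31.45 p [0.5822 0.2081 0.1047] rpy [-1.5689 -0.0091  0.3213] w 0.0421 F [-0.3  0.1 -0.4]
turn [-0.002   0.0163  0.0091]  shift if turned first [ 0.0026  0.0822 -0.0177]
shift now [ 0.0016  0.0822 -0.0179] dist 0.084
```

View pics/j5.png

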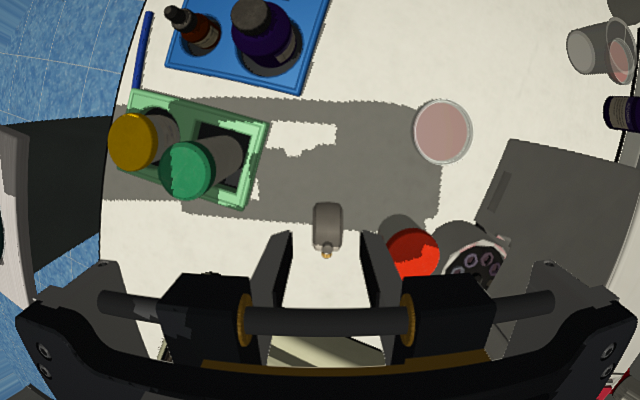

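>>> arm_command:
  series: "-0.002 0.016 0.009 0.002 0 -0.018 0.042; 0 0 0 0 0 0 0.042"

```text
time: 31.7
tool_pos: [0.5915, 0.1924, 0.1098]
ee_rot: [-1.572, -0.007, 0.307]
wrist_force: [0.3, -0.2, 0.2]
width: 0.042
```

```bash
python3 -c "
from h import *
go(.590,.192,.0225,.305)"
```

```text
t 31.7 p [0.5915 0.1924 0.1098] rpy [-1.5718 -0.0066  0.3073] w 0.042 F [ 0.3 -0.2  0.2]
turn [0.001  0.0023 0.0066]  shift if turned first [-0.0015  0.0873  0.0001]
shift now [-0.0021  0.0873  0.0002] dist 0.087
```

>>> arm_command:
  series: "0.001 0.002 0.007 -0.0015 0.005 0 0.042; 0 0 0 0 0.015 0 0.042; 0 0 0 0 0.02 0 0.042; 0 0 0 0 0.01 0 0.042; 0 0 0 0 0 0 0.042"

```text
time: 32.2
tool_pos: [0.5926, 0.1915, 0.0601]
ee_rot: [-1.571, -0.006, 0.303]
wrist_force: [-1.4, 0.2, 0.5]
width: 0.0419
```

```bash
python3 -c "
from h import *
go(.590,.192,.0225,.305)
i=robot.snapshot('wrist')
cv2.imwrite('pics/j6.png',i[100:400,120:520])"
```

```text
t 32.2 p [0.5926 0.1915 0.0601] rpy [-1.5706 -0.0056  0.3033] w 0.0419 F [-1.4  0.2  0.5]
turn [-0.0002 -0.0017  0.0056]  shift if turned first [-0.0024  0.0376  0.0012]
shift now [-0.0026  0.0376  0.0012] dist 0.038
```

View pics/j6.png

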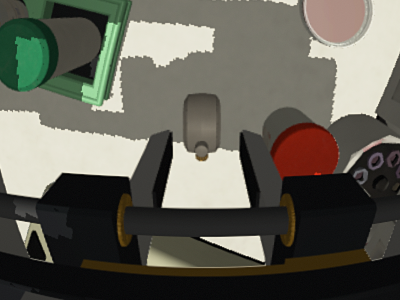

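>>> arm_command:
  series: "0 -0.001 0.0055 -0.0025 0.004 0.001 0.042; 0 0 0 0 0.014 0 0.042; 0 0 0 0 0.012 0 0.042; 0 0 0 0 0.003 0 0.042; 0 0 0 0 0 0 0.042"

```text
time: 32.75
tool_pos: [0.5909, 0.1923, 0.0263]
ee_rot: [-1.571, -0.003, 0.305]
wrist_force: [-0.1, 0.2, -0.3]
width: 0.0419
```

```bash
python3 -c "
from h import *
go(.590,.192,.0235,.305)
i=robot.snapshot('wrist')
cv2.imwrite('pics/j7.png',i[100:400,120:520])"
```

```text
t 32.75 p [0.5909 0.1923 0.0263] rpy [-1.5707 -0.0028  0.3047] w 0.0419 F [-0.1  0.2 -0.3]
turn [-0.0001 -0.0003  0.0028]  shift if turned first [-0.001   0.0028 -0.    ]
shift now [-0.001   0.0028 -0.    ] dist 0.003
```

View pics/j7.png

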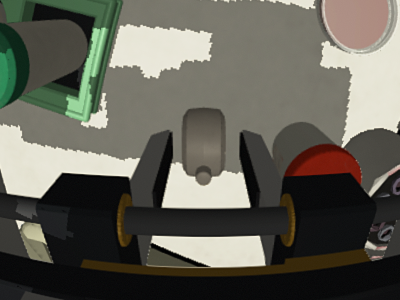

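>>> arm_command:
  series: "0 0 0.003 -0.001 0.003 0 0.042; 0 0 0 0 0 0 0.015; 0 0 0 0 0 0 0.015; 0 0 0 0 0 0 0.015; 0 0 0 0 0 0 0.015"

```text
time: 33.3
tool_pos: [0.5908, 0.1921, 0.0245]
ee_rot: [-1.571, -0.002, 0.305]
wrist_force: [0.4, 0.3, -1.4]
width: 0.0257
```

```bash
python3 -c "
from h import *
go(.590,.192,.0235,.305)
print(w2pix('wrist',(.590,.192,.0455)),w2pix('wrist',(.590,.192,.0)))
i=robot.snapshot('wrist')
cv2.imwrite('pics/j8.png',cv2.resize(i[180:330,240:400],None,fx=4,fy=4))"
```

```text
t 33.3 p [0.5908 0.1921 0.0245] rpy [-1.5709 -0.0019  0.3046] w 0.0257 F [ 0.4  0.3 -1.4]
turn [ 0.0001 -0.0004  0.0019]  shift if turned first [-0.0008  0.001   0.0001]
shift now [-0.0008  0.001   0.0001] dist 0.001
[323.2440828  255.64318131] [323.63324621 227.93509371]
```

View pics/j8.png

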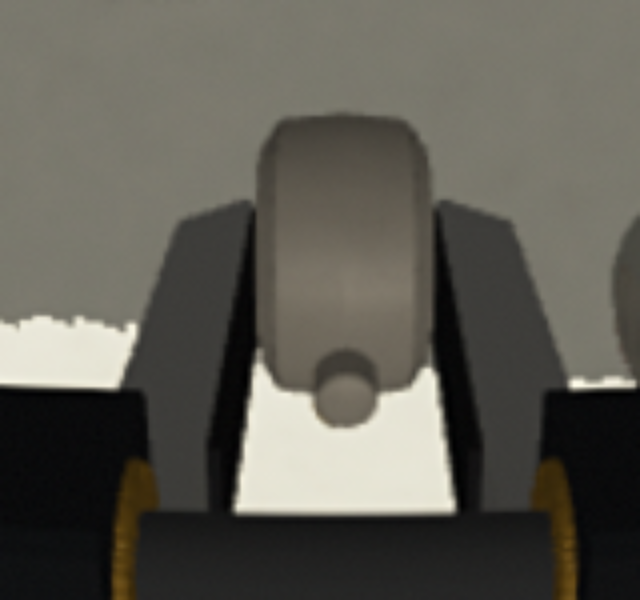

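>>> arm_command:
  series: "0 0 0 0 -0.01 0 0.015; 0 0 0 0 -0.025 0 0.015; 0 0 0 0 -0.035 0 0.015; 0 0 0 0 -0.035 0 0.015; 0 0 0 0 -0.035 0 0.015; 0 0 0 0 -0.015 0 0.015; 0 0 0 0 0 0.015 0.015; 0 0 0 0 0 0.03 0.015; 0 0 0 0 0 0.035 0.015; 0 0 0 0 0 0.025 0.015; 0 0 0 0 0 0.01 0.015; 0 0 0 0 0 0 0.015"

```text
time: 34.55
tool_pos: [0.5513, 0.3083, 0.1859]
ee_rot: [-1.569, 0.002, 0.304]
wrist_force: [-0.2, -0.4, -0.7]
width: 0.0257
```

```bash
python3 -c "
from h import *
go(.56,.3,.18,1.61)"
```

```text
t 34.55 p [0.5513 0.3083 0.1859] rpy [-1.5691  0.0017  0.304 ] w 0.0257 F [-0.2 -0.4 -0.7]
turn [-2.500e-03 -1.306e+00 -3.000e-04]  shift if turned first [-0.0086  0.0059 -0.0083]
shift now [ 0.0058  0.0059 -0.0105] dist 0.013
```

>>> arm_command:
  series: "0 -0.06 0 0 0 0 0.015; 0 -0.11 0 0 0 0 0.015; 0 -0.11 0 0 0 0 0.015; 0 -0.11 0 0 0 0 0.015; 0 -0.11 0 0 0 0 0.015; 0 -0.11 0 0 0 0 0.015; 0 -0.06 0 0 0 0 0.015; 0 0 0 0 0 0 0.015"

```text
time: 35.35
tool_pos: [0.5517, 0.3002, 0.1801]
ee_rot: [-1.567, 0.012, 0.994]
wrist_force: [-0.8, 0.0, -0.4]
width: 0.0257
```

```bash
python3 -c "
from h import *
go(.46,.393,.18,1.61)"
```

```text
t 35.35 p [0.5517 0.3002 0.1801] rpy [-1.5668  0.0118  0.9941] w 0.0257 F [-0.8  0.  -0.4]
turn [-0.0075 -0.6159 -0.0102]  shift if turned first [0.0963 0.0001 0.0879]
shift now [0.0278 0.0003 0.1274] dist 0.13
```

>>> arm_command:
  series: "-0.0075 -0.06 -0.01 0 0 0 0.015; 0 -0.11 0 0 0 0 0.015; 0 -0.11 0 0 0 0 0.015; 0 -0.11 0 0 0 0 0.015; 0 -0.11 0 0 0 0 0.015; 0 -0.07 0 0 0 0 0.015; 0 0 0 0 0 0 0.015"

```text
time: 36.05
tool_pos: [0.5526, 0.2939, 0.1769]
ee_rot: [-1.569, 0.008, 1.569]
wrist_force: [0.5, -0.0, -0.9]
width: 0.0254
```

```bash
python3 -c "
from h import *
go(.46,.393,.18,1.61)"
```

```text
t 36.05 p [0.5526 0.2939 0.1769] rpy [-1.5689  0.0078  1.5691] w 0.0254 F [ 0.5 -0.  -0.9]
turn [-0.0021 -0.0409 -0.0077]  shift if turned first [ 0.1027 -0.0031  0.0886]
shift now [ 0.099  -0.0037  0.0927] dist 0.136
```

>>> arm_command:
  series: "-0.002 -0.041 -0.008 0.005 0 0.005 0.015; 0 0 0 0.02 0 0.019 0.015; 0 0 0 0.025 0 0.024 0.015; 0 0 0 0.025 0 0.024 0.015; 0 0 0 0.018 0 0.018 0.015; 0 0 0 0.006 0 0.005 0.015; 0 0 0 0 0 0 0.015"

```text
time: 36.75
tool_pos: [0.4539, 0.3884, 0.1747]
ee_rot: [-1.57, 0.003, 1.586]
wrist_force: [-0.4, -0.6, -0.5]
width: 0.026
```

```bash
python3 -c "
from h import *
go(.456,.3934,.0285,1.611)
cv2.imwrite('pics/k1.png',robot.snapshot('wrist'))"
```

```text
t 36.75 p [0.4539 0.3884 0.1747] rpy [-1.5696  0.0028  1.5863] w 0.026 F [-0.4 -0.6 -0.5]
turn [-0.0012 -0.0247 -0.0028]  shift if turned first [ 0.0049  0.1462 -0.0023]
shift now [ 0.0054  0.1462 -0.0024] dist 0.146
```

View pics/k1.png

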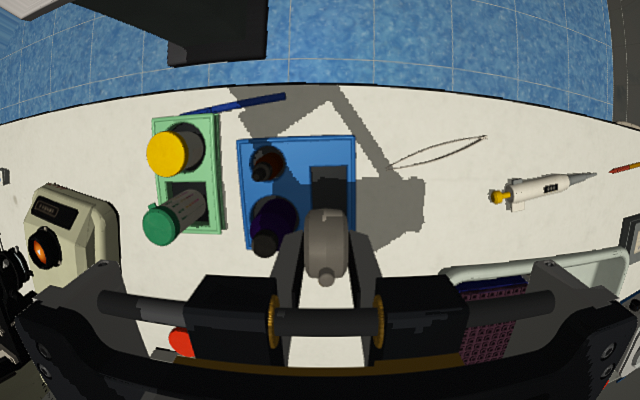

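>>> arm_command:
  series: "-0.001 -0.025 -0.003 0.005 0.01 -0.002 0.015; 0 0 0 0 0.025 0 0.015; 0 0 0 0 0.03 0 0.015; 0 0 0 0 0.015 0 0.015; 0 0 0 0 0 0 0.015"

```text
time: 37.3
tool_pos: [0.4627, 0.3892, 0.0901]
ee_rot: [-1.574, 0.0, 1.605]
wrist_force: [-0.1, 0.3, -1.2]
width: 0.0259
```

```bash
python3 -c "
from h import *
go(.456,.3934,.0285,1.611)"
```

```text
t 37.3 p [0.4627 0.3892 0.0901] rpy [-1.5742e+00  3.0000e-04  1.6053e+00] w 0.0259 F [-0.1  0.3 -1.2]
turn [ 0.0034 -0.0057 -0.0003]  shift if turned first [0.0044 0.0616 0.0065]
shift now [0.0044 0.0615 0.0068] dist 0.062
```

>>> arm_command:
  series: "0.0034 -0.006 0 0.0045 0 0.006 0.015; 0 0 0 0 0.01 0 0.015; 0 0 0 0 0.015 0 0.015; 0 0 0 0 0.005 0 0.015; 0 0 0 0 0 0 0.015"

```text
time: 37.8
tool_pos: [0.4588, 0.3934, 0.0591]
ee_rot: [-1.573, -0.001, 1.61]
wrist_force: [0.4, 0.8, -1.1]
width: 0.0258
```

```bash
python3 -c "
from h import *
go(.456,.3934,.0285,1.611)
cv2.imwrite('pics/k2.png',robot.snapshot('wrist'))"
```

```text
t 37.8 p [0.4588 0.3934 0.0591] rpy [-1.5734e+00 -1.2000e-03  1.6097e+00] w 0.0258 F [ 0.4  0.8 -1.1]
turn [ 0.0026 -0.0013  0.0012]  shift if turned first [0.0001 0.0306 0.0028]
shift now [0.0001 0.0306 0.0028] dist 0.031
```

View pics/k2.png

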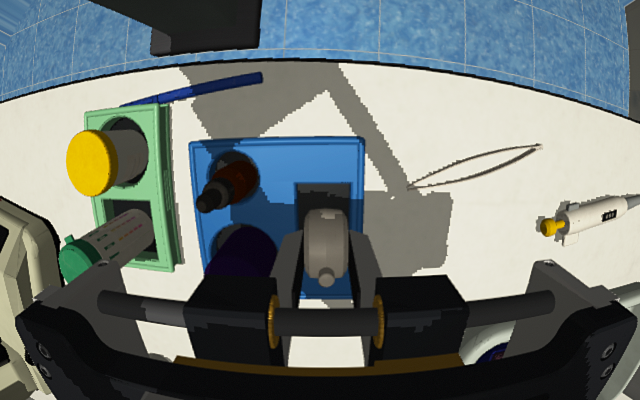

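>>> arm_command:
  series: "0.0026 -0.001 0.001 0 0.003 0.003 0.015; 0 0 0 0 0.008 0 0.015; 0 0 0 0 0.004 0 0.015; 0 0 0 0 0 0 0.015"

```text
time: 38.25
tool_pos: [0.4561, 0.394, 0.0445]
ee_rot: [-1.573, -0.002, 1.611]
wrist_force: [-0.7, 0.0, -0.6]
width: 0.0257
```

```bash
python3 -c "
from h import *
go(.456,.3934,.0285,1.611)"
```

```text
t 38.25 p [0.4561 0.394  0.0445] rpy [-1.5728e+00 -1.6000e-03  1.6111e+00] w 0.0257 F [-0.7  0.  -0.6]
turn [0.002  0.0001 0.0016]  shift if turned first [-0.0006  0.016   0.0001]
shift now [-0.0006  0.016   0.0002] dist 0.016
```

>>> arm_command:
  series: "0.002 0 0.0016 -0.0005 0.003 0 0.015; 0 0 0 0 0.006 0 0.015; 0 0 0 0 0.004 0 0.015; 0 0 0 0 0.001 0 0.015; 0 0 0 0 0 0 0.015"

```text
time: 38.75
tool_pos: [0.4563, 0.3934, 0.0293]
ee_rot: [-1.571, 0.0, 1.611]
wrist_force: [-0.4, 0.4, -0.9]
width: 0.026
```

```bash
python3 -c "
from h import *
go(.456,.3934,.0285,1.611)"
```

```text
t 38.75 p [0.4563 0.3934 0.0293] rpy [-1.5707e+00  1.0000e-04  1.6111e+00] w 0.026 F [-0.4  0.4 -0.9]
turn [-0.0001  0.0001 -0.0001]  shift if turned first [-0.      0.0008  0.0003]
shift now [-0.      0.0008  0.0003] dist 0.001
```

>>> arm_command:
  series: "0 0 0 0 0.002 0 0.015; 0 0 0 0 0.002 0 0.015"

```text
time: 38.95
tool_pos: [0.4567, 0.3935, 0.0281]
ee_rot: [-1.572, -0.0, 1.611]
wrist_force: [-5.8, -3.3, 10.1]
width: 0.0255
```

Seated (10 N contact). Release with a small opening, rise.

>>> arm_command:
  series: "0 0 0 0 0 0 0.038; 0 0 0 0 0 0 0.038; 0 0 0 0 0 0 0.038; 0 0 0 0 -0.01 0 0.038; 0 0 0 0 -0.025 0 0.038; 0 0 0 0 -0.035 0 0.038; 0 0 0 0 -0.04 0 0.038; 0 0 0 0 -0.04 0 0.038; 0 0 0 0 -0.02 0 0.038; 0 0 0 0 0 0 0.038"

```text
time: 39.95
tool_pos: [0.4563, 0.3934, 0.2075]
ee_rot: [-1.573, -0.001, 1.611]
wrist_force: [0.3, -0.2, -0.1]
width: 0.0379
```

```bash
python3 -c "
from h import *
go(.35,.55,.2)
cv2.imwrite('pics/l1.png',robot.snapshot('wrist'))
i=robot.snapshot('scene');cv2.imwrite('pics/l2.png',cv2.resize(i[130:300,190:430],None,fx=3.3,fy=3.3,interpolation=cv2.INTER_CUBIC))"
```

```text
t 39.95 p [0.4563 0.3934 0.2075] rpy [-1.5730e+00 -1.1000e-03  1.6111e+00] w 0.0379 F [ 0.3 -0.2 -0.1]
shift now [0.1607 0.0074 0.1   ] dist 0.189
```

View pics/l1.png

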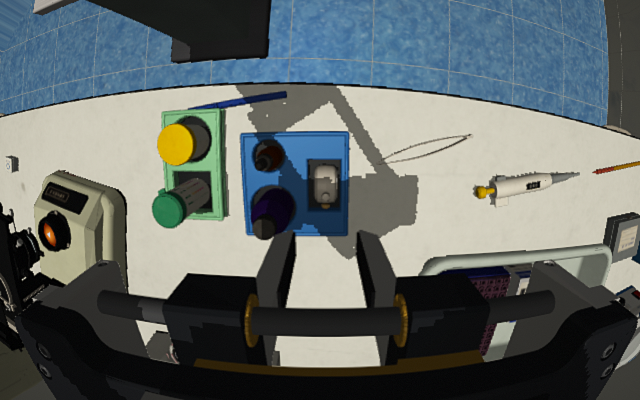

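View pics/l2.png

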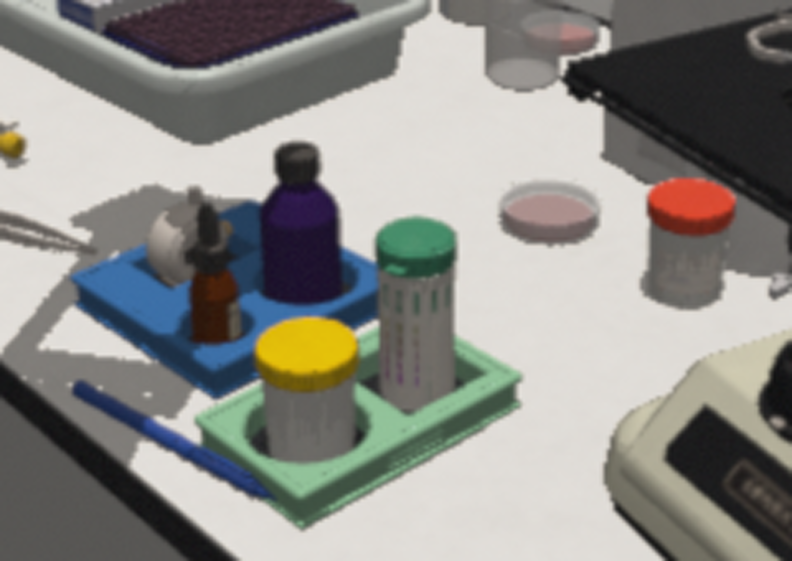

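>>> arm_command:
  series: "0 0 0 0.02 -0.005 0.01 0.038; 0 0 0 0.04 -0.005 0.025 0.038; 0 0 0 0.04 0 0.03 0.038; 0 0 0 0.04 0 0.03 0.038; 0 0 0 0.03 0 0.02 0.038; 0 0 0 0 0 0 0.038"

```text
time: 40.65
tool_pos: [0.3273, 0.5577, 0.1959]
ee_rot: [-1.55, 0.022, 1.605]
wrist_force: [0.7, -1.0, -0.3]
width: 0.0383
```

Run:
```python
from h import *
go(.35,.55,.2)
t=robot.snapshot('top');n='top';P=robot.camera_params(n)
x0,y0,w,h,k=240,150,170,145,4.5
o=cv2.resize(t[y0:y0+h,x0:x0+w],None,fx=k,fy=k,interpolation=cv2.INTER_CUBIC)
a=np.linspace(0,6.28,40)
for x,y,r,z in [(.405,.221,.0245,.064),(.475,.222,.020,.097),(.4907,.3305,.022,.004),(.4259,.3249,.013,.004),(.6597,.2006,.0245,.06)]:
    q=np.array([(w2pix(n,(x+r*np.cos(b),y+r*np.sin(b),z),P)-[x0,y0]+.5)*k-.5 for b in a]); cv2.polylines(o,[q.round().astype(int)],True,(255,0,255),1)
cv2.imwrite('pics/m1.png',o)
hsv=cv2.cvtColor(t,cv2.COLOR_BGR2HSV);H,S,V=[hsv[...,i].astype(int) for i in range(3)]
for nm,m,z in [("yellow",(H>20)&(H<35)&(S>150),.064),("red",((H<8)|(H>172))&(S>150),.06),("cap",(H>60)&(H<90)&(S>90)&(V<150),.097)]:
    N,l,s,c=cv2.connectedComponentsWithStats(m.astype(np.uint8))
    for i in range(1,N):
        if s[i][4]>100 and 300<c[i][0]<420 and 140<c[i][1]<305: print(nm,c[i],pix2w(n,*c[i],z,P).round(4))
```

```text
t 40.65 p [0.3273 0.5577 0.1959] rpy [-1.5498  0.0218  1.6052] w 0.0383 F [ 0.7 -1.  -0.3]
shift now [-0.0086 -0.0044 -0.0223] dist 0.024
yellow [374.4871134  281.48453608] [0.4083 0.2231 0.064 ]
red [382.82389937 168.50314465] [0.6598 0.2003 0.06  ]
cap [376.17164179 249.64552239] [0.4765 0.2235 0.097 ]
```

View pics/m1.png

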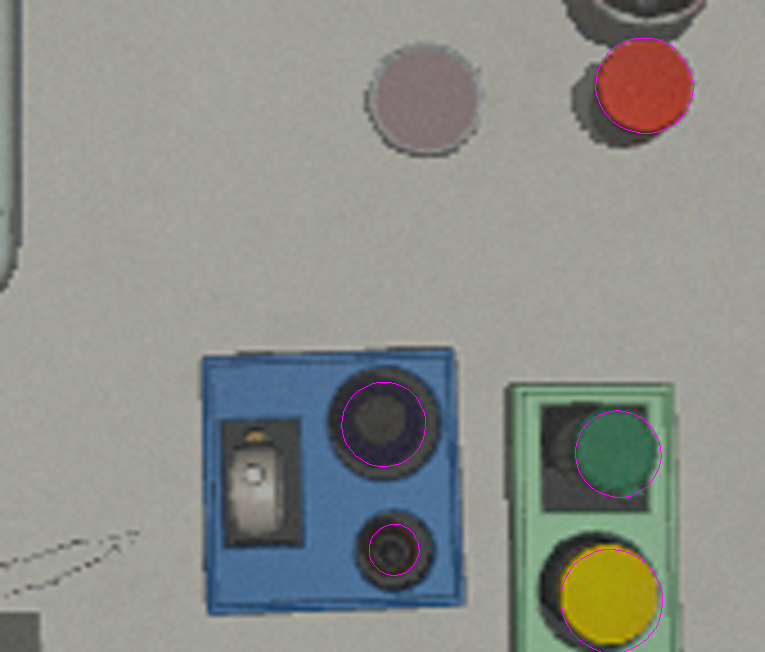

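```bash
python3 -c "
from bench import robot
print(robot.close_job())"
```

```text
the job is handed in; nothing more can be done
None
```

Both kits are made up and the job is handed in at about 41 s of the 125 s allowed. I placed the items in the order you listed them: yellow cup, strip canister, stain bottle, oil dropper, tally counter.

**Final checks (top and scene views, arm clear of everything):**
- All five items stand upright, each inside its own pocket.
- The yellow cup sits about 4 mm off the pocket centre and the canister about 2 mm. Both are within the clearance.
- The stain bottle and dropper match their pocket centres. The tally counter is aligned with its slot.
- The red-lidded cup is where it was to within 0.5 mm. The petri dish looks unmoved; I compared it only by eye.

**Limits of these checks:**
- For the cup and canister the wrist force did not clearly show when they reached the floor. I judged those two by tool height and the pictures.
- The stain bottle and dropper showed floor contact as a small change in wrist force; the tally counter pressed down with about 10 N before release.
- The tool drifted from its planned path by up to about 16 mm on some moves, and by up to about 4 degrees of tilt. The large drifts came with the gripper empty; while carrying, tilt stayed within about 1 degree. I corrected each one before grasping or placing.

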